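# Lid the stoneware jars

## Task

Put every stoneware jar's own lid on it before the jars go to the kiln: each of the four knobbed lids goes on the jar of its own shape and size, seated flat with its boss inside the mouth, and the square lids with their sides in line with the jar's sides. Set each lid down gently, do not drop it, and leave the jars standing where they are. Leave the saucer and the black bowl alone.

Things in the scene. Friction and masses are not known exactly. Their poses are not given: they have to be found in the camera images.
- jar_round_large: open stoneware jar, round, the larger of the two: 104 mm in diameter outside, 95 mm high, walls 6 mm thick, mouth 92 mm wide inside; loose, stands upright. Origin: centre of its underside, z up.
- lid_round_large: stoneware lid, round, the larger of the two, for jar_round_large. Plate 104 mm in diameter, 6 mm thick; boss below it 76 mm in diameter, 8 mm deep; central round knob, 24 mm diameter, 30 mm tall. Lies knob up: plate top at 14, knob top at 44 mm. Origin: centre of the boss's underside, z up; 87 mm above the jar's origin when seated.
- jar_round_small: open stoneware jar, round, the smaller of the two: 72 mm in diameter outside, 75 mm high, walls 6 mm thick, mouth 60 mm wide inside; loose, stands upright. Origin: centre of its underside, z up.
- lid_round_small: stoneware lid, round, the smaller of the two, for jar_round_small. Plate 72 mm in diameter, 6 mm thick; boss below it 44 mm in diameter, 8 mm deep; central round knob, 24 mm diameter, 30 mm tall. Lies knob up: plate top at 14, knob top at 44 mm. Origin: centre of the boss's underside, z up; 67 mm above the jar's origin when seated.
- jar_square_large: open stoneware jar, square, the larger of the two: 92 mm by 92 mm outside, 90 mm high, walls 6 mm thick, mouth 80 mm wide inside; loose, stands upright. Origin: centre of its underside, z up; x and y run square to its sides.
- lid_square_large: stoneware lid, square, the larger of the two, for jar_square_large. Plate 92 mm square, 6 mm thick; boss below it 64 mm square, 8 mm deep; central square knob, 24 x 24 mm, in line with the sides, 30 mm tall. Lies knob up: plate top at 14, knob top at 44 mm. Origin: centre of the boss's underside, z up, x, y square to sides; 82 mm above the jar's origin when seated.
- jar_square_small: open stoneware jar, square, the smaller of the two: 66 mm by 66 mm outside, 70 mm high, walls 6 mm thick, mouth 54 mm wide inside; loose, stands upright. Origin: centre of its underside, z up; x and y run square to its sides.
- lid_square_small: stoneware lid, square, the smaller of the two, for jar_square_small. Plate 66 mm square, 6 mm thick; boss below it 38 mm square, 8 mm deep; central square knob, 24 x 24 mm, in line with the sides, 30 mm tall. Lies knob up: plate top at 14, knob top at 44 mm. Origin: centre of the boss's underside, z up, x, y square to sides; 62 mm above the jar's origin when seated.
- saucer: flat stoneware saucer of the same clay, 90 mm in diameter, 14 mm high, no knob; not a lid. Origin: centre of its underside. To be left alone.
- bowl: small black plastic bowl, 100 mm in diameter, 45 mm high, open and empty. Origin: centre of its underside. To be left alone.
Not all that is in view belongs to the job. What is shaped like the lid_square_small but green or red is not meant.

How it is judged:
By the outcome, as a careful person would: the job done as asked, in the order asked, and still so for the second after the job is handed in, with the robot touching nothing.
It also fails if it takes over 106 s, if anything falls off the work surface, if the arm or the gripper's body presses on something with over 40 N, if the wrist force passes 120 N, or if a joint passes its speed limit or range.

## Robot

A 7-joint arm with a two-finger parallel gripper is mounted at the origin on the work surface. World frame = base frame: x ahead of the robot, y to its left, z up, the work surface at z = 0. Lengths are in m, angles in degrees, forces in N, time in s.
With the tool pointing down it reaches from about 0.425 to 0.875 m from the base axis. Payload 4.7 kg.
Tool frame: the origin (TCP) lies between the finger pads; the fingertips stand 25 mm ahead of it and the grasp point (between the pads) lies 6 mm ahead of it (env.tip_reach is the distance from the TCP to the fingertips, in m); z points along the fingers, y is the direction in which the jaws open and shut (so a half turn about z gives the same grasp; the last joint's range is limited). The gripper opens to 87 mm and grips with 3 to 60 N. Pads are 19 mm wide; open, the fingers measure 117 mm over their backs; the gripper's body (75 mm by 190 mm) begins 51 mm behind the grasp point.
Start: joints at [-62.504, 18.392, -4.016, 83.108, 1.295, 78.541, -3.26], TCP at [0.292, 0.581, 0.248] pointing down, gripper open.
Joint ranges: [-163.93, 163.93], [-17.29, 119.83], [-79.2, 71.16], [3.27, 140.29], [-89.18, 269.18], [5.43, 117.66], [-154.24, 154.24]. Speed limits (degrees/s): [147.25, 147.25, 180, 180, 180, 180, 180].

## Interface

Orientations are given as [roll, pitch, yaw] about the fixed x, y, z axes, in that order (R = Rz(yaw) Ry(pitch) Rx(roll)).
In Python, from cell import env, viewer, job gives the robot as it stands.
- The arm moves only by the tool move_arm, never from a script. Its argument "steps" is a list of rows, each a list of 7 numbers: the finger opening in cm, from 0 to 8.7, then the shift along the tool's x, y, z in cm, then the turn, a rotation vector about the tool's x, y, z in rad. In form: [[fingers, tx, ty, tz, wx, wy, wz], ...]. A call has 1 to 5 rows; each row shifts and turns the commanded pose from where the row before left it, along the tool's axes as they then stand; what a row does not reach is not made up. A row lasts 1/12 s, in which the tool goes at most 41.7 mm and 7.16 degrees, less where a joint would pass 70% of its speed; a pose out of reach is approached as far as the arm can. A call is refused whole if a number of a shift passes 4.17 or a number of a turn 0.125, either way. A call with a gripper value outside its range is refused whole. The fingers move at their own pace and stop on an object; "force" is the grip in N (left out, the last holds). Time passes only in rows, so rows that do not move let the fingers close. It gives the time, the measured TCP pose, the force and the opening at its end, in the units of the state.
- env.get_obs(): the state, without advancing time (a new reading comes with each control period).
- viewer.read_camera(name): name is "scene" or "top" or "wrist"; returns a dict with "img" (420x560x3 uint8, red, green, blue), "vfov" (degrees; the focal length in pixels is half the picture's height over the tangent of half this angle, whatever the lens; pixels are square), "cx", "cy" (the principal point, pixels), "extrinsics" (4x4, takes a point from world to camera coordinates); the wrist camera has in their place "mount" (4x4, takes a point from camera to tool coordinates, whose origin is the TCP and whose axes are the flange's). Camera axes: x right, y down, z forward; pixel columns grow to the right and rows downward; lengths in m; the calibration is good to about 2 mm. A picture is of the moment at which its call begins: read the wrist's pose just before it. There is no depth.
- job.sign_off(): hands the job in, once; it reports no verdict.
The state is a dict: "time_s": time; "qpos": joint angles; "joint_velocities": joint speeds; "effort": joint torques, N m; "tool_pos": TCP position; "tool_rot": TCP orientation; "force": force on the tool from outside, world axes, zero at the start; "wrist_torque": the same for the moment, N m; "grip_width": finger opening in m.
Only numpy, scipy, OpenCV 4.12 (cv2) and the standard library are available. Lean on these libraries where they do the work, as an engineer would, in place of code of your own. Each camera call takes 0.05 s, during which the arm holds its last target.

## Working session

There is one attempt and no reset: what is moved stays moved. The work goes in short steps, Python scripts to look and compute and a tool call to move; the robot and the scene stay as the last step left them, time stands still between calls to the robot, and variables do not carry over. Pictures are saved under pics/ and viewed, and the job is handed in when it is done.

Besides the shell and the picture viewer there is one more tool, called after "Call:" by a JSON object that holds its "method" and its "body". move_arm: Moves the arm, as the interface text tells. Its arguments: {"type":"object","properties":{"steps":{"type":"array"},"force":{"type":"number"}},"required":["steps"]}

```bash
ls; mkdir -p pics; python3 - <<'E'
from cell import env, viewer, job
import cv2, numpy as np
print(env.get_obs())
for n in ["scene","top","wrist"]:
    d=viewer.read_camera(n)
    cv2.imwrite(f"pics/{n}0.png",d["img"][:,:,::-1])
    print(n,{k:(np.round(v,4).tolist() if hasattr(v,'shape') else v) for k,v in d.items() if k!="img"})
E
```

```text
pics
{'time_s': 0.0, 'qpos': array([-62.5049257 ,  18.43921251,  -4.01794753,  83.17525522,
         1.29664476,  78.53934955,  -3.25940793]), 'joint_velocities': array([ 0.00889429,  0.04801785,  0.05793726, -0.02099687,  0.02740863,
       -0.02654669, -0.05033476]), 'effort': array([ 2.69673028e-04, -4.91286170e+01, -4.03829422e-01, -3.12530816e+01,
       -6.39324356e-02,  4.36741544e-02,  1.95212983e-04]), 'tool_pos': array([0.29173108, 0.58029465, 0.24645697]), 'tool_rot': array([-1.79891527e+02,  6.54136561e-03,  1.53317902e+02]), 'force': array([0.635909  , 0.15600215, 0.25124799]), 'wrist_torque': array([-0.02078972,  0.00633719, -0.02343563]), 'grip_width': 0.08724719576360582}
scene {'vfov': 56.43808924854568, 'cx': 280.8750023546626, 'cy': 212.0710813035737, 'extrinsics': [[0.5724, 0.8199, 0.0042, -0.2513], [0.7043, -0.4891, -0.5146, -0.3118], [-0.4199, 0.2975, -0.8574, 1.2271], [0.0, 0.0, 0.0, 1.0]]}
top {'vfov': 54.73557910988845, 'cx': 284.0855344345301, 'cy': 215.80286362518655, 'extrinsics': [[-0.0123, -0.9998, -0.0181, 0.0143], [-0.9904, 0.0147, -0.1377, 0.4675], [0.138, 0.0162, -0.9903, 1.0287], [0.0, 0.0, 0.0, 1.0]]}
wrist {'vfov': 67.85883271365334, 'cx': 275.5155917783841, 'cy': 203.8300198615862, 'mount': [[0.0007, -0.9592, -0.2828, 0.0772], [1.0, 0.0008, -0.0001, 0.0003], [0.0004, -0.2828, 0.9592, -0.1376], [0.0, 0.0, 0.0, 1.0]]}
```

View pics/scene0.png

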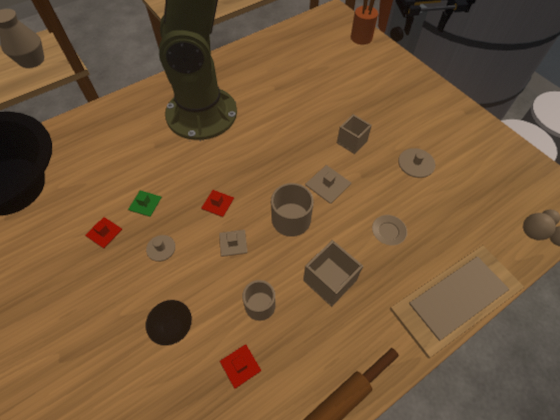

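View pics/top0.png

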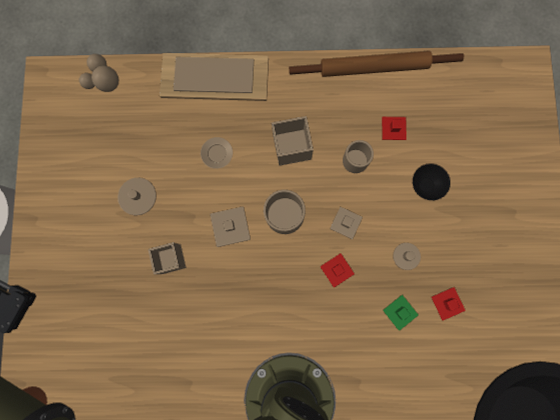

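View pics/wrist0.png

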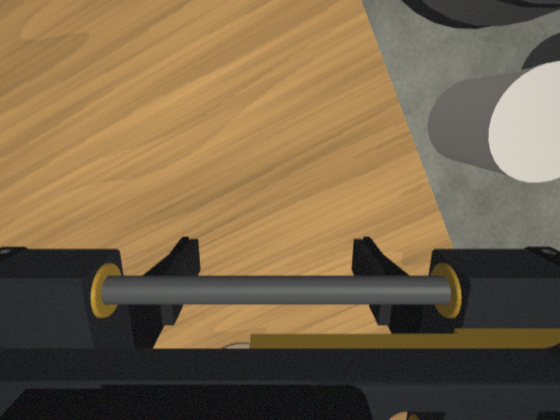

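The top view shows the jars: round large (285,212), round small (357,157), square large (292,141), square small (167,258). The lids: round large (137,196), round small (406,256), square large (230,226), square small (347,222). The saucer is at (216,152), the bowl at (431,181), and the red and green decoys stand apart. Next I'll segment them and cast rays.

```bash
cat > h.py <<'E'
from cell import env, viewer, job
import cv2, numpy as np
from scipy.spatial.transform import Rotation as R
def cam(n):
    o=env.get_obs() if n=="wrist" else None
    d=viewer.read_camera(n)
    f=d["img"].shape[0]/2/np.tan(np.radians(d["vfov"]/2))
    K=np.array([[f,0,d["cx"]],[0,f,d["cy"]],[0,0,1]])
    if n=="wrist":
        T=np.eye(4);T[:3,:3]=R.from_euler('xyz',o["tool_rot"],degrees=True).as_matrix();T[:3,3]=o["tool_pos"]
        c2w=T@d["mount"]
    else: c2w=np.linalg.inv(d["extrinsics"])
    return d["img"],K,c2w
def cast(px,K,c2w,z):
    px=np.atleast_2d(np.asarray(px,float))
    r=(np.linalg.inv(K)@np.c_[px,np.ones(len(px))].T).T@c2w[:3,:3].T
    o=c2w[:3,3]
    return (o+r*((z-o[2])/r[:,2])[:,None])[:,:2]
def proj(p,K,c2w):
    w=np.linalg.inv(c2w);q=np.atleast_2d(p)@w[:3,:3].T+w[:3,3]
    q=q@K.T;return q[:,:2]/q[:,2:]
def mask(img,smax=95):
    hsv=cv2.cvtColor(img,cv2.COLOR_RGB2HSV)
    return ((hsv[...,1]<smax)&(hsv[...,2]>40)).astype(np.uint8)*255
E
python3 - <<'E'
from h import *
for n in ["top","scene"]:
    img,K,C=cam(n)
    np.savez(f"{n}.npz",img=img,K=K,C=C)
    hsv=cv2.cvtColor(img,cv2.COLOR_RGB2HSV)
    pts=dict(top=[(230,240),(285,212),(150,196),(300,300),(355,230),(395,262)],scene=[(315,185),(290,215),(425,160),(60,350)])[n]
    print(n,[hsv[y,x].tolist() for x,y in pts])
    m=mask(img,100)
    cv2.imwrite(f"pics/{n}_m.png",m)
    cs,_=cv2.findContours(m,cv2.RETR_EXTERNAL,cv2.CHAIN_APPROX_NONE)
    for c in cs:
        if 200<cv2.contourArea(c)<8000:
            (x,y),(w,h),a=cv2.minAreaRect(c); print(int(x),int(y),cast([(x,y)],K,C,0.014).round(3),round(w,1),round(h,1),round(a,1))
E
```

```text
top [[17, 72, 135], [15, 73, 136], [16, 71, 133], [16, 114, 143], [17, 70, 132], [16, 81, 132]]
12 409 [[-0.013  0.701]] 24.0 19.0 0.0
289 385 [[ 0.039 -0.   ]] 67.0 91.0 90.0
406 256 [[ 0.36 -0.31]] 26.0 27.0 90.0
166 258 [[0.362 0.32 ]] 28.4 33.5 76.0
345 222 [[ 0.45  -0.155]] 25.6 24.7 25.0
229 226 [[0.444 0.153]] 34.3 34.9 77.5
283 211 [[0.482 0.01 ]] 43.0 41.0 90.0
136 196 [[0.53  0.406]] 37.0 38.0 0.0
357 156 [[ 0.63  -0.194]] 28.5 33.5 18.4
216 152 [[0.647 0.191]] 31.1 31.8 45.0
292 140 [[ 0.678 -0.017]] 44.1 36.9 78.7
213 74 [[0.874 0.203]] 79.8 35.0 1.6
scene [[15, 93, 121], [15, 95, 121], [16, 94, 125], [16, 148, 140]]
258 296 [[ 0.605 -0.179]] 30.0 31.0 90.0
458 295 [[0.871 0.204]] 47.7 87.5 53.7
334 266 [[0.648 0.011]] 43.6 38.6 42.0
160 247 [[ 0.363 -0.311]] 23.3 27.7 63.4
232 242 [[ 0.452 -0.156]] 22.2 25.2 82.4
389 229 [[0.648 0.19 ]] 27.0 32.0 90.0
545 226 [[0.87  0.528]] 32.0 28.0 90.0
292 201 [[0.437 0.037]] 34.0 40.0 90.0
327 183 [[0.446 0.152]] 35.2 27.8 36.9
416 162 [[0.533 0.404]] 27.0 35.0 90.0
43 106 [[-0.288 -0.393]] 26.4 84.9 68.2
501 21 [[0.239 1.139]] 43.0 115.0 90.0
396 19 [[0.008 0.827]] 17.0 36.1 14.0
257 19 [[-0.287  0.401]] 22.5 111.4 68.2
109 33 [[-0.516 -0.083]] 109.1 87.1 67.2
23 33 [[-0.696 -0.338]] 66.0 46.0 90.0
```

View pics/top_m.png

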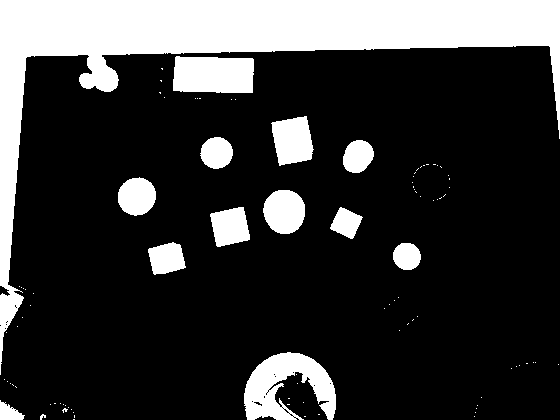

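```bash
python3 - <<'E'
import numpy as np,cv2
for n,cs in (("top",[(285,212),(357,157),(292,141),(167,258)]),("scene",[(292,208),(260,300),(333,270),(354,135)])):
    im=np.load(n+".npz")["img"][:,:,::-1]
    t=[cv2.resize(im[y-30:y+30,x-30:x+30],(390,300) if 0 else (300,300),interpolation=cv2.INTER_CUBIC) for x,y in cs]
    cv2.imwrite(f"pics/{n}_crop.png",np.vstack([np.hstack(t[:2]),np.hstack(t[2:])]))
E
```

```text
(no output)
```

View pics/top_crop.png

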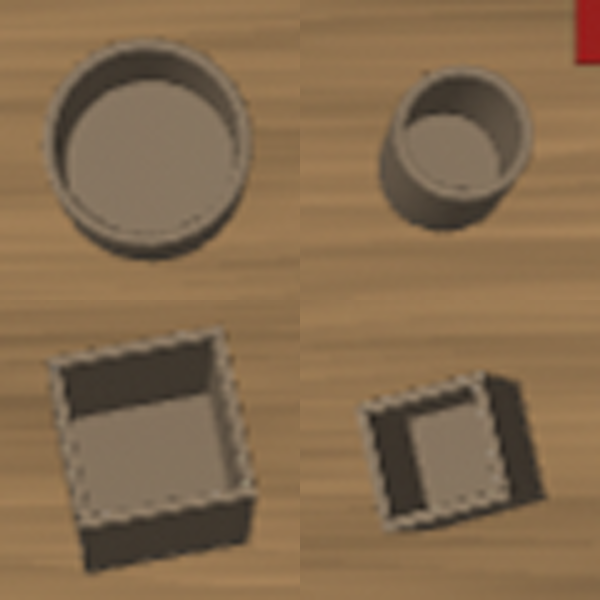

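The crops show each jar's rim clearly. I read the rim outlines off them (crop pixels are 5x).

```bash
python3 - <<'E'
from h import *
d=np.load("top.npz");K,C=d["K"],d["C"]
for n,p,z in (("RL",(284.1,210.2),.095),("RS",(359,153.4),.075),("SL",(292,135.8),.09),("SS",(163.8,258),.07)):
    q=cast([p],K,C,z)[0]; print(n,q.round(4),np.hypot(*q).round(3))
def c2(p,x,y): return ((p[0]+.5)/5-.5+x-30,(p[1]+.5)/5-.5+y-30)
for n,ps,o,z in (("SL",[(50,62),(222,30),(255,190),(82,222)],(292,141),.09),("SS",[(60,108),(185,72),(210,197),(88,230)],(167,258),.07)):
    w=cast([c2(p,*o) for p in ps],K,C,z); e=np.roll(w,-1,0)-w
    print(n,w.mean(0).round(4),np.hypot(*e.T).round(3),(np.degrees(np.arctan2(e[:,1],e[:,0]))%90).round(1))
# lids
m=mask(d["img"],100)
cs,_=cv2.findContours(m,cv2.RETR_EXTERNAL,cv2.CHAIN_APPROX_NONE)
for c in cs:
    u=cv2.minAreaRect(c)[0]
    for n,t in (("LSL",(229,226)),("LSS",(345,222)),("LRL",(136,196)),("LRS",(406,256))):
        if np.hypot(u[0]-t[0],u[1]-t[1])<5 and cv2.contourArea(c)>200:
            w=cast(c[:,0,:],K,C,.014).astype(np.float32)
            (x,y),s,a=cv2.minAreaRect(w*1000); print(n,w.mean(0).round(4),round(x),round(y),s,a)
E
```

```text
RL [0.4729 0.0067] 0.473
RS [ 0.6199 -0.1862] 0.647
SL [ 0.6646 -0.0156] 0.665
SS [0.3605 0.3094] 0.475
SL [ 0.6649 -0.0157] [0.089 0.086 0.089 0.086] [ 9.9 10.   9.8 10.4]
SS [0.3607 0.3095] [0.065 0.064 0.063 0.063] [15.4 12.7 14.4 14.8]
LRS [ 0.3597 -0.31  ] 360 -310 (70.64283752441406, 67.62779998779297) 89.21829986572266
LSS [ 0.45   -0.1552] 450 -155 (67.0126953125, 66.32218170166016) 63.60044860839844
LSL [0.4445 0.1532] 445 153 (92.0945053100586, 91.9154052734375) 11.810978889465332
LRL [0.5305 0.4063] 530 406 (103.870849609375, 100.50560760498047) 2.544376850128174
```

Both cameras agree on the lids to within about 2 mm, and the jar rims are located. First move is towards lid_round_large, so I'll work out the shifts.

```bash
cat > d.py <<'E'
import sys
from h import *
# usage: d.py x y z phi(jaw direction, deg; 'k' keep)
o=env.get_obs();p=o["tool_pos"];M=R.from_euler('xyz',o["tool_rot"],degrees=True)
x,y,z=map(float,sys.argv[1:4]);t=np.array([x,y,z])
yaw=o["tool_rot"][2]
Y=yaw if sys.argv[4]=='k' else float(sys.argv[4])+90
dy=(Y-yaw+90)%180-90
Mt=R.from_euler('xyz',[180,0,yaw+dy],degrees=True)
print("t",round(o["time_s"],2),"pos",p.round(4),"rot",o["tool_rot"].round(2),"q7",o["qpos"][6].round(1),"F",o["force"].round(1),"w",round(o["grip_width"],4))
print("shift cm now-axes",(M.inv().apply(t-p)*100).round(2),"| turn rad",(M.inv()*Mt).as_rotvec().round(3),"| shift cm after-turn axes",(Mt.inv().apply(t-p)*100).round(2))
E
python3 d.py 0.5305 0.4055 0.2465 37
```

```text
t 0.25 pos [0.2919 0.5805 0.247 ] rot [-1.7995e+02  1.0000e-02  1.5331e+02] q7 -3.3 F [0.3 0.3 0.1] w 0.0866
shift cm now-axes [-29.18  -4.92   0.06] | turn rad [-0.001  0.     0.459] | shift cm after-turn axes [-28.34   8.52   0.05]
```

Call:
{"method": "move_arm", "body": {"steps": [[8.7,-1.5,-0.3,0,0,0,0.09],[8.7,0,0,0,0,0,0.1],[8.7,0,0,0,0,0,0.1],[8.7,0,0,0,0,0,0.1],[8.7,0,0,0,0,0,0.07]], "force": 25}}

```text
time_s: 0.67
tool_pos: [0.304, 0.5712, 0.2474]
tool_rot: [-180.0, 0.0, 126.7]
force: [0.5, 1.4, -0.1]
grip_width: 0.0871
```

```bash
python3 d.py 0.5305 0.4055 0.2465 37
```

```text
t 0.67 pos [0.304  0.5712 0.2474] rot [-1.7999e+02  1.0000e-02  1.2668e+02] q7 -27.7 F [ 0.5  1.4 -0.1] w 0.0871
shift cm now-axes [-26.82   8.27   0.09] | turn rad [-0.     0.    -0.006] | shift cm after-turn axes [-26.86   8.11   0.09]
```

Call:
{"method": "move_arm", "body": {"steps": [[8.7,-2.5,0.7,0,0,0,0],[8.7,-3.8,1.2,0,0,0,0],[8.7,-3.8,1.2,0,0,0,0],[8.7,-3.8,1.2,0,0,0,0],[8.7,-3.8,1.2,0,0,0,0]]}}

```text
time_s: 1.08
tool_pos: [0.4556, 0.4618, 0.2476]
tool_rot: [180.0, 0.0, 127.0]
force: [1.0, 0.5, 0.1]
grip_width: 0.0871
```

Call:
{"method": "move_arm", "body": {"steps": [[8.7,-3.8,1.2,0,0,0,0],[8.7,-3.0,0.9,0,0,0,0],[8.7,-1.5,0.4,0,0,0,0],[8.7,-0.5,0.2,0,0,0,0],[8.7,0,0,0,0,0,0]]}}

```text
time_s: 1.5
tool_pos: [0.5301, 0.4075, 0.2473]
tool_rot: [-180.0, 0.0, 126.8]
force: [-1.0, 0.1, 0.7]
grip_width: 0.0872
```

```bash
python3 d.py 0.5305 0.4055 0.045 37; python3 - <<'E'
from h import *
img,K,C=cam("wrist"); cv2.imwrite("pics/w1.png",img[:,:,::-1])
print(proj([[.5305,.4055,.044],[.473,.007,.095],[.3605,.3095,.07]],K,C).round())
E
```

```text
t 1.5 pos [0.5301 0.4075 0.2473] rot [-1.7998e+02  3.0000e-02  1.2678e+02] q7 -1.2 F [-1.   0.1  0.7] w 0.0872
shift cm now-axes [-0.18 -0.08 20.23] | turn rad [-0.     0.    -0.004] | shift cm after-turn axes [-0.19 -0.09 20.23]
[[274. 185.]
 [ 41. 422.]
 [ 84. 167.]]
```

View pics/w1.png

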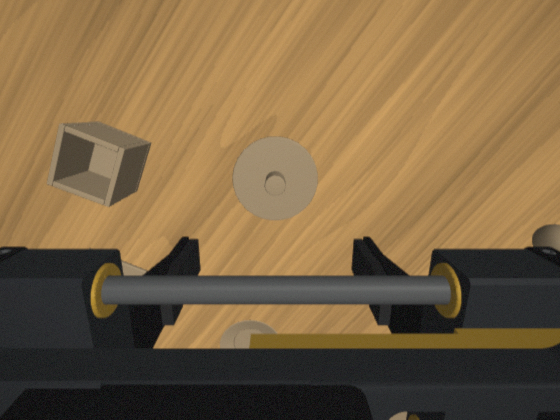

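The wrist view shows the lid's knob at about (275,183), predicted (274,185), and the small square jar's rim centred near (86,166), predicted (84,167). The map holds, so I descend.

Call:
{"method": "move_arm", "body": {"steps": [[8.7,-0.1,-0.1,3.5,0,0,0],[8.7,0,0,4.0,0,0,0],[8.7,0,0,4.0,0,0,0],[8.7,0,0,4.0,0,0,0],[8.7,0,0,2.5,0,0,0]]}}

```text
time_s: 1.97
tool_pos: [0.524, 0.4089, 0.0631]
tool_rot: [-179.7, -0.1, 127.2]
force: [-0.2, -0.9, -1.4]
grip_width: 0.0872
```

Call:
{"method": "move_arm", "body": {"steps": [[8.7,0,0,1.5,0,0,0],[8.7,0,0,0.7,0,0,0],[8.7,0,0,0,0,0,0],[1.5,0,0,0,0,0,0],[1.5,0,0,0,0,0,0]]}}

```text
time_s: 2.38
tool_pos: [0.5291, 0.4091, 0.0476]
tool_rot: [179.8, -0.0, 127.0]
force: [-0.7, 0.8, 0.1]
grip_width: 0.08
```

Call:
{"method": "move_arm", "body": {"steps": [[1.5,0,0,0,0,0,0],[1.5,0,0,0,0,0,0],[1.5,0,0,0,0,0,0],[1.5,0,0,0,0,0,0],[1.5,0,0,0,0,0,0]]}}

```text
time_s: 2.8
tool_pos: [0.5288, 0.4075, 0.0459]
tool_rot: [180.0, -0.0, 126.9]
force: [-0.6, 0.7, 0.4]
grip_width: 0.0481
```

Call:
{"method": "move_arm", "body": {"steps": [[1.5,0,0,0,0,0,0],[1.5,0,0,0,0,0,0],[1.5,0,0,0,0,0,0],[1.5,0,0,0,0,0,0],[1.5,0,0,0,0,0,0]]}}

```text
time_s: 3.22
tool_pos: [0.5287, 0.4075, 0.0455]
tool_rot: [180.0, -0.0, 127.0]
force: [0.5, 0.4, 0.1]
grip_width: 0.0233
```

Call:
{"method": "move_arm", "body": {"steps": [[1.5,0,0,0,0,0,0],[1.5,0,0,0,0,0,0],[1.5,0,0,-0.3,0,0,0],[1.5,0,0,-1.0,0,0,0],[1.5,0,0,-2.0,0,0,0]]}}

```text
time_s: 3.63
tool_pos: [0.5269, 0.4061, 0.0765]
tool_rot: [-179.7, 0.0, 127.0]
force: [-0.6, -0.2, -1.9]
grip_width: 0.0235
```

Call:
{"method": "move_arm", "body": {"steps": [[1.5,0,0,-3.0,0,0,0],[1.5,0,0,-4.0,0,0,0],[1.5,0,0,-4.0,0,0,0],[1.5,0,0,-3.0,0,0,0],[1.5,0,0,-1.5,0,0,0]]}}

```text
time_s: 4.05
tool_pos: [0.5302, 0.4085, 0.2404]
tool_rot: [179.5, -0.0, 126.9]
force: [0.5, 0.2, -0.9]
grip_width: 0.0234
```

```bash
python3 d.py 0.473 0.007 0.235 0; python3 - <<'E'
from h import *
img,K,C=cam("wrist"); cv2.imwrite("pics/w2.png",img[:,:,::-1])
E
```

```text
t 4.05 pos [0.5302 0.4085 0.2404] rot [ 1.7952e+02 -3.0000e-02  1.2695e+02] q7 -1.0 F [ 0.5  0.2 -0.9] w 0.0234
shift cm now-axes [-28.65 -28.71   0.28] | turn rad [ 0.008 -0.003  0.645] | shift cm after-turn axes [-40.15  -5.72   0.54]
```

View pics/w2.png

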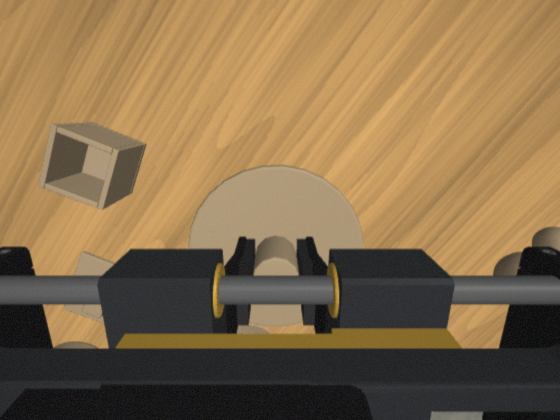

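Call:
{"method": "move_arm", "body": {"steps": [[1.5,-1.0,-1.0,0,0,0,0],[1.5,-2.0,-2.0,0,0,0,0],[1.5,-2.8,-2.8,0,0,0,0],[1.5,-2.8,-2.8,0,0,0,0],[1.5,-2.8,-2.8,0,0,0,0]]}}

```text
time_s: 4.52
tool_pos: [0.505, 0.246, 0.2327]
tool_rot: [-179.9, -0.0, 127.0]
force: [1.5, -0.2, -1.0]
grip_width: 0.0233
```

Call:
{"method": "move_arm", "body": {"steps": [[1.5,-2.8,-2.8,0,0,0,0],[1.5,-2.8,-2.8,0,0,0,0],[1.5,-2.8,-2.8,0,0,0,0],[1.5,-2.8,-2.8,0,0,0,0],[1.5,-2.8,-2.8,0,0,0,0]]}}

```text
time_s: 4.93
tool_pos: [0.4772, 0.0499, 0.2331]
tool_rot: [-180.0, -0.0, 127.0]
force: [0.7, -0.3, -2.1]
grip_width: 0.0231
```

Call:
{"method": "move_arm", "body": {"steps": [[1.5,-2.0,-2.0,0,0,0,0],[1.5,-1.2,-1.3,0,0,0,0],[1.5,0,0,0,0,0,0],[1.5,0,0,0,0,0,0],[1.5,0,0,0,0,0,0]]}}

```text
time_s: 5.35
tool_pos: [0.471, 0.0074, 0.2333]
tool_rot: [180.0, -0.0, 127.0]
force: [0.7, -0.0, -1.5]
grip_width: 0.023
```

```bash
python3 d.py 0.473 0.007 0.133 k; python3 - <<'E'
from h import *
for n in ("wrist","top","scene"):
    img,K,C=cam(n); cv2.imwrite(f"pics/{n}3.png",img[:,:,::-1])
    print(proj([[.473,.007,.095],[.665,-.0155,.09],[.62,-.186,.075]],K,C).round())
E
```

```text
t 5.35 pos [0.471  0.0074 0.2333] rot [ 1.7999e+02 -4.0000e-02  1.2701e+02] q7 31.6 F [ 0.7 -0.  -1.5] w 0.023
shift cm now-axes [-0.16  0.13 10.03] | turn rad [ 0.    -0.001 -0.   ] | shift cm after-turn axes [-0.15  0.13 10.03]
[[276. 201.]
 [409. 322.]
 [277. 391.]]
[[284. 210.]
 [292. 136.]
 [359. 153.]]
[[291. 199.]
 [334. 265.]
 [258. 294.]]
```

View pics/wrist3.png

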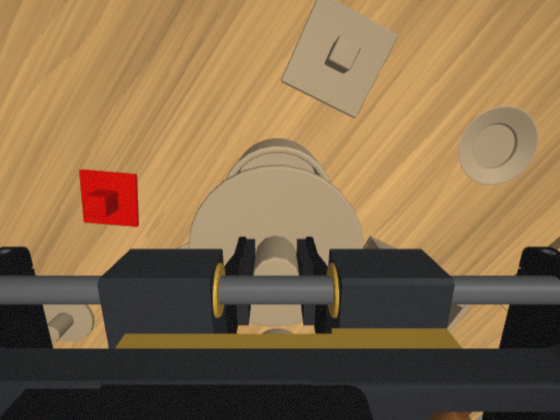

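View pics/scene3.png

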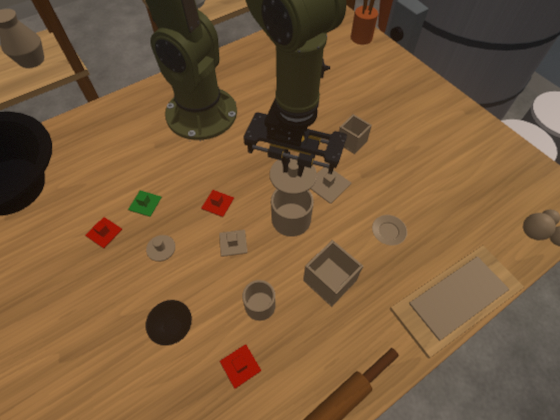

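```bash
python3 - <<'E'
from h import *
img,K,C=cam("wrist"); 
d=viewer.read_camera("wrist"); M=np.array(d["mount"])
# tool coords: plate top at z=+0.031
for px in ((276,165),(190,237),(362,237)):
    print(px,cast([px],K,M,0.031).round(4))
# jar rim far edge in world
m=mask(img,100)
e=np.array([px for px in [(277,151),(228,183),(327,183)]])
print(cast(e,K,C,.095).round(4), np.hypot(*(cast(e,K,C,.095)-[.473,.007]).T).round(4))
cv2.imwrite("pics/c4.png",cv2.resize(img[120:260,180:370,::-1],None,fx=4,fy=4,interpolation=cv2.INTER_CUBIC))
E
```

```text
(276, 165) [[0.0496 0.0007]]
(190, 237) [[ 0.0075 -0.0493]]
(362, 237) [[0.0076 0.0507]]
[[ 0.4459  0.0442]
 [ 0.4279 -0.0055]
 [ 0.4992  0.0486]] [0.046  0.0468 0.0492]
```

View pics/c4.png

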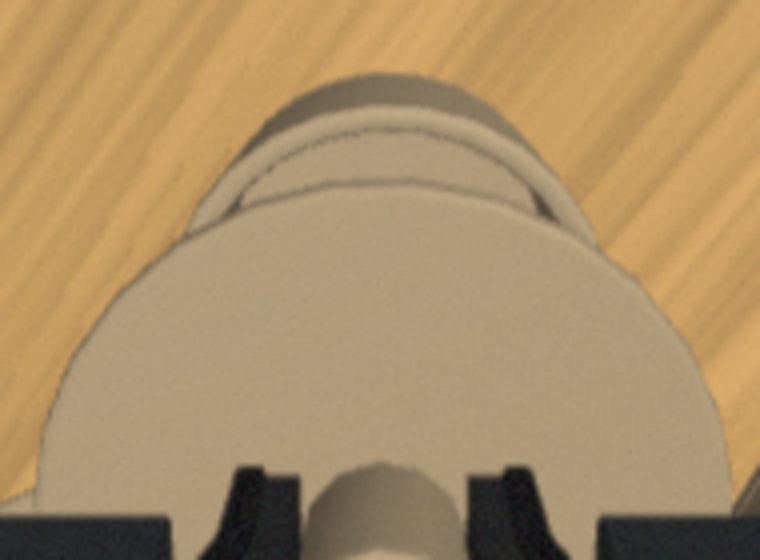

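The inner rim's far edge lies 46 mm from my jar centre, as it should. The lid sits about 2 mm back in the grip, so I correct for that and lower.

Call:
{"method": "move_arm", "body": {"steps": [[1.5,0.1,0.1,1.5,0,0,0],[1.5,0,0,2.5,0,0,0],[1.5,0,0,2.5,0,0,0],[1.5,0,0,1.5,0,0,0],[1.5,0,0,0.5,0,0,0]]}}

```text
time_s: 6.02
tool_pos: [0.4696, 0.0081, 0.1458]
tool_rot: [-179.7, -0.1, 127.0]
force: [-0.4, 0.3, -2.2]
grip_width: 0.0234
```

Call:
{"method": "move_arm", "body": {"steps": [[1.5,0,0,0.3,0,0,0],[1.5,0,0,0.3,0,0,0],[1.5,0,0,0.2,0,0,0],[1.5,0,0,0.2,0,0,0],[1.5,0,0,0.1,0,0,0]]}}

```text
time_s: 6.43
tool_pos: [0.472, 0.0079, 0.1381]
tool_rot: [179.9, 0.0, 127.0]
force: [-0.2, 0.3, -1.5]
grip_width: 0.0233
```

Call:
{"method": "move_arm", "body": {"steps": [[1.5,0,0,0.1,0,0,0],[1.5,0,0,0.1,0,0,0],[1.5,0,0,0.1,0,0,0],[1.5,0,0,0,0,0,0],[1.5,0,0,0,0,0,0]]}}

```text
time_s: 6.85
tool_pos: [0.4715, 0.0078, 0.1346]
tool_rot: [180.0, -0.0, 127.0]
force: [0.6, 0.0, -1.4]
grip_width: 0.0233
```

Call:
{"method": "move_arm", "body": {"steps": [[1.5,0,0,0.1,0,0,0],[1.5,0,0,0.05,0,0,0],[1.5,0,0,0.05,0,0,0],[1.5,0,0,0,0,0,0],[1.5,0,0,0,0,0,0]]}}

```text
time_s: 7.27
tool_pos: [0.4715, 0.0078, 0.1325]
tool_rot: [180.0, -0.0, 127.0]
force: [-0.3, 0.4, -0.7]
grip_width: 0.0232
```

Call:
{"method": "move_arm", "body": {"steps": [[1.5,0,0,0.05,0,0,0],[1.5,0,0,0.05,0,0,0],[1.5,0,0,0,0,0,0],[1.5,0,0,0,0,0,0],[1.5,0,0,0,0,0,0]]}}

```text
time_s: 7.68
tool_pos: [0.4716, 0.0078, 0.1324]
tool_rot: [180.0, -0.0, 127.0]
force: [-2.7, 0.3, 4.8]
grip_width: 0.0233
```

Contact at the expected height, with +4.8 N pushing back. I release and rise.

Call:
{"method": "move_arm", "body": {"steps": [[3.5,0,0,0,0,0,0],[5,0,0,0,0,0,0],[5,0,0,0,0,0,0],[5,0,0,0,0,0,0],[5,0,0,0,0,0,0]]}}

```text
time_s: 8.1
tool_pos: [0.4715, 0.0078, 0.1315]
tool_rot: [180.0, 0.0, 127.0]
force: [-1.1, -0.3, 0.3]
grip_width: 0.0463
```

Call:
{"method": "move_arm", "body": {"steps": [[5,0,0,-0.5,0,0,0],[6,0,0,-1.5,0,0,0],[6,0,0,-3,0,0,0],[6,0,0,-4,0,0,0],[6,0,0,-3,0,0,0]]}}

```text
time_s: 8.52
tool_pos: [0.4717, 0.0077, 0.2543]
tool_rot: [179.9, 0.0, 126.9]
force: [1.4, -0.9, 0.4]
grip_width: 0.0595
```

```bash
python3 d.py 0.4505 -0.1555 0.245 -26.4; python3 - <<'E'
from h import *
for n in ("wrist",):
    img,K,C=cam(n); cv2.imwrite(f"pics/{n}5.png",img[:,:,::-1])
E
```

```text
t 8.52 pos [0.4717 0.0077 0.2543] rot [1.7992e+02 4.0000e-02 1.2694e+02] q7 31.3 F [ 1.4 -0.9  0.4] w 0.0595
shift cm now-axes [-11.77 -11.5    0.92] | turn rad [ 0.002 -0.     1.106] | shift cm after-turn axes [-15.56   5.36   0.93]
```

View pics/wrist5.png

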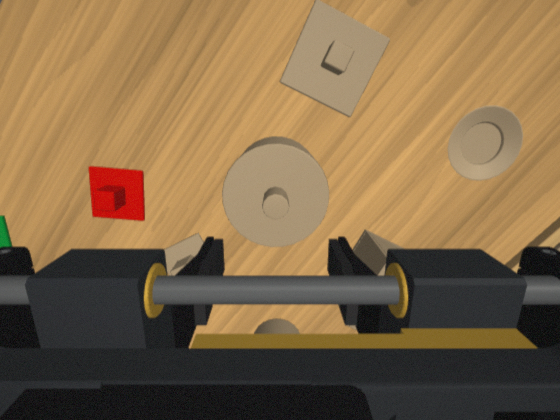

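The large round lid sits centred on its jar (disc at (275,192)). Next is the small square lid.

Call:
{"method": "move_arm", "body": {"steps": [[6,-1.5,-1.5,0.2,0,0,0],[6,-2.8,-2.7,0.2,0,0,0],[6,-2.8,-2.8,0.2,0,0,0],[6,-2.8,-2.7,0.2,0,0,0],[6,-1.9,-1.8,0.1,0,0,0]]}}

```text
time_s: 8.98
tool_pos: [0.4493, -0.1596, 0.2428]
tool_rot: [180.0, 0.1, 126.8]
force: [0.5, -0.4, 0.8]
grip_width: 0.0599
```

Call:
{"method": "move_arm", "body": {"steps": [[6,0,0,0,0,0,0.11],[6,0,0,0,0,0,0.11],[6,0,0,0,0,0,0.11],[6,0,0,0,0,0,0.11],[6,0,0,0,0,0,0.11]]}}

```text
time_s: 9.4
tool_pos: [0.4505, -0.1558, 0.2426]
tool_rot: [180.0, -0.0, 95.1]
force: [0.9, 0.9, -0.4]
grip_width: 0.0602
```

Call:
{"method": "move_arm", "body": {"steps": [[6,0,0,0,0,0,0.11],[6,0,0,0,0,0,0.11],[6,0,0,0,0,0,0.11],[6,0,0,0,0,0,0.11],[6,0,0,0,0,0,0.11]]}}

```text
time_s: 9.82
tool_pos: [0.4505, -0.1557, 0.2426]
tool_rot: [180.0, -0.0, 63.6]
force: [-0.3, 0.4, 0.4]
grip_width: 0.06
```

Call:
{"method": "move_arm", "body": {"steps": [[6,0,0,0,0,0,0],[6,0,0,0,0,0,0]]}}

```text
time_s: 9.98
tool_pos: [0.4505, -0.1557, 0.2426]
tool_rot: [180.0, -0.0, 64.1]
force: [0.2, 0.6, 0.2]
grip_width: 0.0602
```

```bash
python3 d.py 0.4505 -0.1555 0.045 -26.4; python3 - <<'E'
from h import *
img,K,C=cam("wrist"); cv2.imwrite(f"pics/w6.png",img[:,:,::-1])
np.savez("w6.npz",img=img,K=K,C=C)
m=mask(img,100)
cs,_=cv2.findContours(m,cv2.RETR_LIST,cv2.CHAIN_APPROX_NONE)
for c in cs:
    if cv2.contourArea(c)>600:
        w=cast(c[:,0,:],K,C,.014).astype(np.float32)*1000
        (x,y),s,a=cv2.minAreaRect(w); print(cv2.minAreaRect(c)[0],round(x,1),round(y,1),np.round(s,1),round(a,1))
E
```

```text
t 9.98 pos [ 0.4505 -0.1557  0.2426] rot [ 1.7999e+02 -1.0000e-02  6.4100e+01] q7 -11.8 F [0.2 0.6 0.2] w 0.0602
shift cm now-axes [ 1.000e-02 -1.000e-02  1.976e+01] | turn rad [ 0.    -0.     0.009] | shift cm after-turn axes [ 2.000e-02 -1.000e-02  1.976e+01]
(275.5465087890625, 301.2662048339844) 377.6 -307.4 [ 91.9 334.8] 64.5
(474.5, 288.0) 624.1 -405.5 [117.6 236.4] 64.1
(279.59503173828125, 334.1404113769531) 356.0 -368.1 [279.9 851.2] 63.3
(275.0735778808594, 179.32147216796875) 450.7 -156.1 [65.5 65.4] 63.0
(436.1564636230469, 145.34979248046875) 635.6 -201.4 [ 84.8 113.4] 64.1
(402.5, 18.5) 642.8 -59.0 [34.2 77. ] 64.2
(211.5, 43.0) 455.7 4.6 [ 82.8 134.7] 64.2
```

View pics/w6.png

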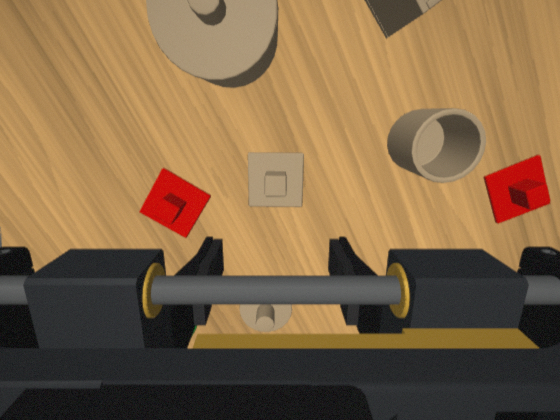

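The wrist view puts the small square lid at (450.7, -156.1) mm, 1 degree off the tool. The grey knob and plate are square in the picture at (275,179). I descend.

Call:
{"method": "move_arm", "body": {"steps": [[6,0,0,2.5,0,0,0.02],[6,0,0,4.0,0,0,0],[6,0,0,4.0,0,0,0],[6,0,0,3.5,0,0,0],[6,0,0,2.5,0,0,0]]}}

```text
time_s: 10.45
tool_pos: [0.4488, -0.1552, 0.0747]
tool_rot: [-179.8, 0.1, 62.9]
force: [0.3, -0.6, -0.0]
grip_width: 0.0601
```

Call:
{"method": "move_arm", "body": {"steps": [[6,0,0,1.8,0,0,0],[6,0,0,0.9,0,0,0],[6,0,0,0.5,0,0,0],[6,0,0,0,0,0,0],[6,0,0,0,0,0,0]]}}

```text
time_s: 10.87
tool_pos: [0.4514, -0.1558, 0.0465]
tool_rot: [179.9, -0.0, 62.8]
force: [-1.2, -0.4, 0.5]
grip_width: 0.0601
```

Call:
{"method": "move_arm", "body": {"steps": [[1.5,0,0,0,0,0,0],[1.5,0,0,0,0,0,0],[1.5,0,0,0,0,0,0],[1.5,0,0,0,0,0,0],[1.5,0,0,0,0,0,0]]}}

```text
time_s: 11.28
tool_pos: [0.4508, -0.1556, 0.0459]
tool_rot: [180.0, -0.0, 62.8]
force: [0.6, -0.0, 0.3]
grip_width: 0.0344
```

Call:
{"method": "move_arm", "body": {"steps": [[1.5,0,0,0,0,0,0],[1.5,0,0,0,0,0,0],[1.5,0,0,0,0,0,0],[1.5,0,0,0,0,0,0],[1.5,0,0,0,0,0,0]]}}

```text
time_s: 11.7
tool_pos: [0.4506, -0.1556, 0.0457]
tool_rot: [-180.0, -0.0, 62.8]
force: [-0.8, 0.7, 2.1]
grip_width: 0.0242
```

Call:
{"method": "move_arm", "body": {"steps": [[1.5,0,0,-0.3,0,0,0],[1.5,0,0,-1.0,0,0,0],[1.5,0,0,-2.0,0,0,0],[1.5,0,0,-3.5,0,0,0],[1.5,0,0,-4,0,0,0]]}}

```text
time_s: 12.12
tool_pos: [0.4487, -0.1555, 0.1537]
tool_rot: [-179.8, 0.1, 62.8]
force: [0.5, -0.0, -1.1]
grip_width: 0.0238
```

Call:
{"method": "move_arm", "body": {"steps": [[1.5,0,0,-4.0,0,0,0],[1.5,0,0,-3.0,0,0,0],[1.5,0,0,-1.5,0,0,0],[1.5,0,0,0,0,0,0],[1.5,0,0,0,0,0,0]]}}

```text
time_s: 12.53
tool_pos: [0.4507, -0.1558, 0.2393]
tool_rot: [179.9, -0.1, 62.8]
force: [0.1, 0.1, -1.3]
grip_width: 0.0237
```

```bash
python3 d.py 0.46 0.12 0.24 14.5
```

```text
t 12.53 pos [ 0.4507 -0.1558  0.2393] rot [ 1.799e+02 -6.000e-02  6.277e+01] q7 -13.1 F [ 0.1  0.1 -1.3] w 0.0237
shift cm now-axes [ 24.95 -11.79  -0.06] | turn rad [ 0.002 -0.    -0.728] | shift cm after-turn axes [26.47  7.81 -0.07]
```

Call:
{"method": "move_arm", "body": {"steps": [[1.5,0,0,0,0,0,-0.1],[1.5,0,0,0,0,0,-0.11],[1.5,0,0,0,0,0,-0.11],[1.5,0,0,0,0,0,-0.11],[1.5,0,0,0,0,0,-0.11]]}}

```text
time_s: 12.95
tool_pos: [0.4491, -0.1555, 0.2364]
tool_rot: [-179.8, -0.0, 94.0]
force: [-0.5, 1.0, -1.8]
grip_width: 0.0237
```

Call:
{"method": "move_arm", "body": {"steps": [[1.5,0,0,0,0,0,-0.11],[1.5,1.0,0.3,0,0,0,-0.08],[1.5,2.5,0.8,0,0,0,0],[1.5,3.5,1.0,0,0,0,0],[1.5,3.5,1.0,0,0,0,0]]}}

```text
time_s: 13.37
tool_pos: [0.4534, -0.0459, 0.2365]
tool_rot: [-179.8, -0.0, 104.4]
force: [1.5, -0.1, -0.5]
grip_width: 0.0239
```

Call:
{"method": "move_arm", "body": {"steps": [[1.5,3.5,1.0,0,0,0,0],[1.5,3.5,1.0,0,0,0,0],[1.5,3.5,1.0,0,0,0,0],[1.5,3.5,0.8,0,0,0,0],[1.5,2.0,0.5,0,0,0,0]]}}

```text
time_s: 13.78
tool_pos: [0.454, 0.1235, 0.2362]
tool_rot: [-179.8, -0.1, 104.9]
force: [-0.1, 0.4, -1.0]
grip_width: 0.0237
```

```bash
python3 d.py 0.3605 0.3095 0.24 14.5
```

```text
t 13.78 pos [0.454  0.1235 0.2362] rot [-1.7978e+02 -5.0000e-02  1.0486e+02] q7 -4.3 F [-0.1  0.4 -1. ] w 0.0237
shift cm now-axes [20.38 -4.27 -0.34] | turn rad [-0.004 -0.001  0.006] | shift cm after-turn axes [20.35 -4.4  -0.38]
```

Call:
{"method": "move_arm", "body": {"steps": [[1.5,2.0,-0.4,0,0,0,0],[1.5,3.0,-0.6,0,0,0,0],[1.5,3.0,-0.7,0,0,0,0],[1.5,0,0,0,0,0,0],[1.5,0,0,0,0,0,0]]}}

```text
time_s: 14.2
tool_pos: [0.4176, 0.1934, 0.2364]
tool_rot: [-179.8, 0.1, 104.8]
force: [0.3, -0.9, -0.8]
grip_width: 0.0238
```

```bash
python3 d.py 0.3605 0.3095 0.24 14.5;  python3 - <<'E'
from h import *
img,K,C=cam("wrist"); cv2.imwrite(f"pics/w7.png",img[:,:,::-1]);np.savez("w7.npz",img=img,K=K,C=C)
u=proj([[.3605,.3095,.07]],K,C)[0];print(u.round());x,y=(u.astype(int)-60);y=max(y,0)
print(x,y)
cv2.imwrite("pics/c7.png",cv2.resize(img[y:y+120,x:x+120,::-1],None,fx=5,fy=5,interpolation=cv2.INTER_CUBIC))
E
```

```text
t 14.2 pos [0.4176 0.1934 0.2364] rot [-1.7979e+02  8.0000e-02  1.0484e+02] q7 -14.0 F [ 0.3 -0.9 -0.8] w 0.0238
shift cm now-axes [12.69 -2.55 -0.36] | turn rad [-0.004  0.001  0.006] | shift cm after-turn axes [12.67 -2.63 -0.36]
[247.  54.]
187 0
```

View pics/w7.png

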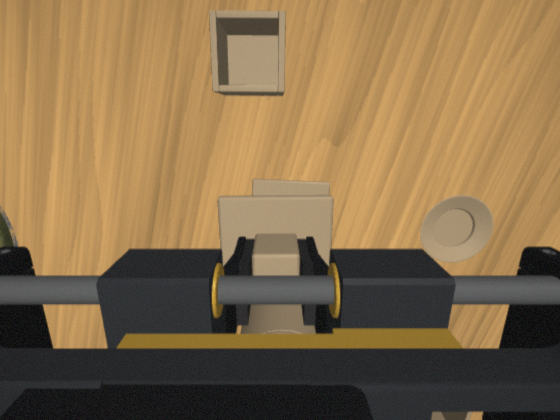

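View pics/c7.png

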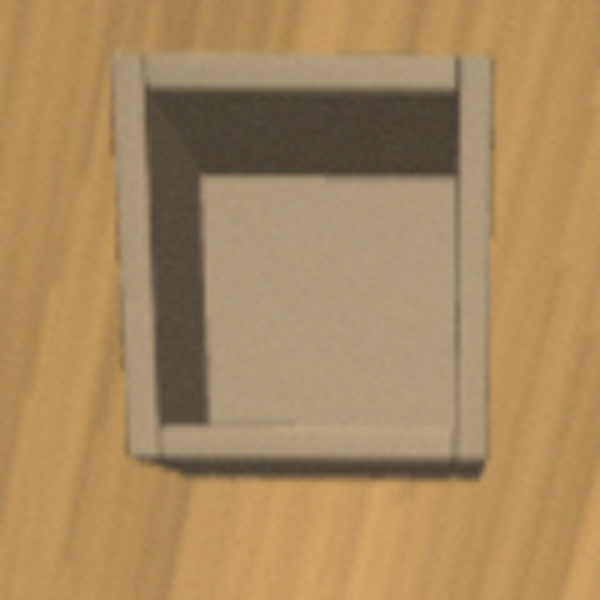

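```bash
python3 - <<'E'
from h import *
d=np.load("w7.npz");K,C=d["K"],d["C"]
px=np.array([(112,52),(491,57),(488,458),(130,457)],float);px=(px+.5)/5-.5+[187,0]
w=cast(px,K,C,.07);e=np.roll(w,-1,0)-w
print(w.mean(0).round(4),np.hypot(*e.T).round(4),(np.degrees(np.arctan2(e[:,1],e[:,0]))%90).round(1))
M=np.array(viewer.read_camera("wrist")["mount"])
t=cast([(220,197),(331,196)],K,M,.031);print("lid front edge in tool",t.round(4))
E
python3 d.py 0.3605 0.3095 0.24 14.5
```

```text
[0.3608 0.3108] [0.0651 0.0649 0.0657 0.0655] [14.2 14.9 14.7 14.3]
lid front edge in tool [[ 0.0318 -0.0306]
 [ 0.0324  0.0315]]
t 14.3 pos [0.4191 0.1913 0.2371] rot [-1.7986e+02  8.0000e-02  1.0457e+02] q7 -13.9 F [ 0.  -0.2 -0.6] w 0.0238
shift cm now-axes [12.91 -2.7  -0.3 ] | turn rad [-0.002  0.001  0.001] | shift cm after-turn axes [12.91 -2.72 -0.29]
```

Call:
{"method": "move_arm", "body": {"steps": [[1.5,1.5,-0.3,0,0,0,0],[1.5,3.0,-0.6,0,0,0,0],[1.5,3.5,-0.7,0,0,0,0],[1.5,3.0,-0.7,0,0,0,0],[1.5,2.1,-0.4,0,0,0,0]]}}

```text
time_s: 14.72
tool_pos: [0.3592, 0.3136, 0.2379]
tool_rot: [-179.9, -0.0, 104.6]
force: [0.8, -0.7, -1.8]
grip_width: 0.0239
```

Call:
{"method": "move_arm", "body": {"steps": [[1.5,0,0,0,0,0,0],[1.5,0,0,0,0,0,0],[1.5,0,0,0,0,0,0]]}}

```text
time_s: 14.97
tool_pos: [0.3614, 0.3106, 0.238]
tool_rot: [-180.0, 0.1, 104.5]
force: [0.1, 0.0, -0.8]
grip_width: 0.024
```

```bash
python3 d.py 0.3607 0.3108 0.1077 14.5
```

```text
t 14.97 pos [0.3614 0.3106 0.238 ] rot [-1.7997e+02  8.0000e-02  1.0446e+02] q7 -29.5 F [ 0.1  0.  -0.8] w 0.024
shift cm now-axes [ 0.05 -0.06 13.03] | turn rad [-0.001  0.001 -0.001] | shift cm after-turn axes [ 0.03 -0.07 13.03]
```

Call:
{"method": "move_arm", "body": {"steps": [[1.5,0,-0.05,1.5,0,0,0],[1.5,0,0,3.0,0,0,0],[1.5,0,0,3.0,0,0,0],[1.5,0,0,2.0,0,0,0],[1.5,0,0,1.0,0,0,0]]}}

```text
time_s: 15.38
tool_pos: [0.3597, 0.309, 0.1305]
tool_rot: [-179.8, 0.2, 104.4]
force: [-1.0, 0.2, -1.3]
grip_width: 0.0238
```

Call:
{"method": "move_arm", "body": {"steps": [[1.5,0,0,0.6,0,0,0],[1.5,0,0,0.4,0,0,0],[1.5,0,0,0.3,0,0,0],[1.5,0,0,0.3,0,0,0],[1.5,0,0,0.2,0,0,0]]}}

```text
time_s: 15.8
tool_pos: [0.3604, 0.3128, 0.1163]
tool_rot: [179.9, -0.0, 104.6]
force: [-0.1, 0.2, -1.6]
grip_width: 0.024
```

Call:
{"method": "move_arm", "body": {"steps": [[1.5,0,0,0.2,0,0,0],[1.5,0,0,0.1,0,0,0],[1.5,0,0,0.1,0,0,0],[1.5,0,0,0.1,0,0,0],[1.5,0,0,0,0,0,0]]}}

```text
time_s: 16.22
tool_pos: [0.3598, 0.3124, 0.1105]
tool_rot: [180.0, 0.0, 104.6]
force: [-0.4, 0.2, -1.3]
grip_width: 0.024
```

Call:
{"method": "move_arm", "body": {"steps": [[1.5,-0.15,0.05,0,0,0,0],[1.5,0,0,0.1,0,0,0],[1.5,0,0,0.1,0,0,0],[1.5,0,0,0.05,0,0,0],[1.5,0,0,0,0,0,0]]}}

```text
time_s: 16.63
tool_pos: [0.3606, 0.3109, 0.1079]
tool_rot: [-180.0, 0.0, 104.6]
force: [0.6, -0.0, -1.6]
grip_width: 0.024
```

Call:
{"method": "move_arm", "body": {"steps": [[1.5,0,0,0.05,0,0,0],[1.5,0,0,0,0,0,0],[1.5,0,0,0,0,0,0]]}}

```text
time_s: 16.88
tool_pos: [0.3607, 0.3111, 0.1077]
tool_rot: [180.0, -0.0, 104.6]
force: [-0.4, -0.5, -1.3]
grip_width: 0.0239
```

Call:
{"method": "move_arm", "body": {"steps": [[1.5,0,0,0.05,0,0,0],[1.5,0,0,0.03,0,0,0],[1.5,0,0,0,0,0,0],[1.5,0,0,0,0,0,0]]}}

```text
time_s: 17.22
tool_pos: [0.3607, 0.3111, 0.1076]
tool_rot: [180.0, -0.0, 104.6]
force: [-1.8, -1.8, 6.9]
grip_width: 0.0244
```

Seated, with +6.9 N of contact. I release and rise.

Call:
{"method": "move_arm", "body": {"steps": [[3.5,0,0,0,0,0,0],[5,0,0,0,0,0,0],[5,0,0,0,0,0,0],[5,0,0,0,0,0,0],[5,0,0,0,0,0,0]]}}

```text
time_s: 17.63
tool_pos: [0.3607, 0.311, 0.1066]
tool_rot: [180.0, 0.0, 104.6]
force: [0.2, 0.7, 0.4]
grip_width: 0.0469
```

Call:
{"method": "move_arm", "body": {"steps": [[5,0,0,-0.5,0,0,0],[6,0,0,-1.5,0,0,0],[6,0,0,-3,0,0,0],[6,0,0,-4,0,0,0],[6,0,0,-4,0,0,0]]}}

```text
time_s: 18.05
tool_pos: [0.36, 0.3104, 0.2379]
tool_rot: [-179.9, 0.1, 104.6]
force: [1.5, 1.9, 0.2]
grip_width: 0.0592
```

```bash
python3 d.py 0.4448 0.153 0.245 11.8; python3 - <<'E'
from h import *
for n in ("wrist",):
    img,K,C=cam(n); cv2.imwrite(f"pics/w8.png",img[:,:,::-1])
E
```

```text
t 18.05 pos [0.36   0.3104 0.2379] rot [-1.7991e+02  5.0000e-02  1.0461e+02] q7 -29.4 F [1.5 1.9 0.2] w 0.0592
shift cm now-axes [-17.37   4.23  -0.71] | turn rad [-0.002  0.001  0.049] | shift cm after-turn axes [-17.14   5.08  -0.71]
```

View pics/w8.png

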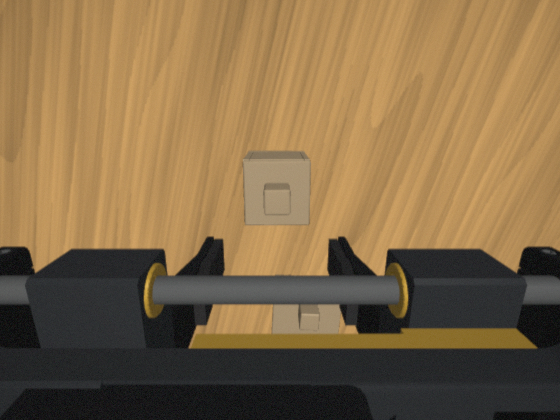

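The small square lid sits flush and aligned on its jar at (276,190). Next is the large square lid.

Call:
{"method": "move_arm", "body": {"steps": [[6,-1.5,0.4,0,0,0,0],[6,-3.5,0.9,0,0,0,0],[6,-3.5,0.9,0,0,0,0],[6,-3.5,0.8,0,0,0,0],[6,-3.0,0.7,0,0,0,0]]}}

```text
time_s: 18.52
tool_pos: [0.4353, 0.1729, 0.2371]
tool_rot: [179.9, 0.0, 104.6]
force: [-0.2, -0.5, -0.3]
grip_width: 0.0597
```

Call:
{"method": "move_arm", "body": {"steps": [[6,-2.4,0.5,0,0,0,0.05],[6,0,0,0,0,0,0],[6,0,0,0,0,0,0],[6,0,0,0,0,0,0]]}}

```text
time_s: 18.85
tool_pos: [0.4449, 0.1542, 0.2368]
tool_rot: [180.0, -0.0, 101.8]
force: [0.3, 0.1, -0.0]
grip_width: 0.0599
```

```bash
python3 d.py 0.4448 0.153 0.045 11.8; python3 - <<'E'
from h import *
img,K,C=cam("wrist"); cv2.imwrite(f"pics/w9.png",img[:,:,::-1])
m=mask(img,100)
cs,_=cv2.findContours(m,cv2.RETR_LIST,cv2.CHAIN_APPROX_NONE)
for c in cs:
    if cv2.contourArea(c)>600:
        w=cast(c[:,0,:],K,C,.014).astype(np.float32)*1000
        (x,y),s,a=cv2.minAreaRect(w); print(np.round(cv2.minAreaRect(c)[0]),round(x,1),round(y,1),np.round(s,1),round(a,1))
E
```

```text
t 18.85 pos [0.4449 0.1542 0.2368] rot [ 1.8000e+02 -5.0000e-02  1.0181e+02] q7 -11.1 F [ 0.3  0.1 -0. ] w 0.0599
shift cm now-axes [-0.13 -0.03 19.18] | turn rad [ 0.    -0.001  0.   ] | shift cm after-turn axes [-0.11 -0.03 19.18]
[276. 294.] 477.0 3.7 [329.6 118.5] 11.8
[474. 288.] 729.7 65.2 [233.9 115.7] 11.8
[280. 334.] 498.6 -67.1 [837.3 275.3] 11.0
[450. 185.] 647.8 190.8 [87.7 87.5] 31.9
[274. 180.] 444.6 153.1 [91.2 91.4] 12.0
[218.  28.] 355.3 299.5 [82.4 50.8] 11.9
```

View pics/w9.png

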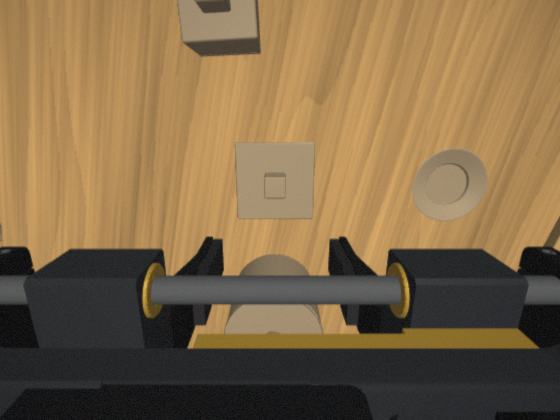

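Lid at (274,180), square to the tool at 12.0 degrees. I descend.

Call:
{"method": "move_arm", "body": {"steps": [[6,-0.1,0,2.5,0,0,0],[6,0,0,4.0,0,0,0],[6,0,0,4.0,0,0,0],[6,0,0,3.5,0,0,0],[6,0,0,2.4,0,0,0]]}}

```text
time_s: 19.32
tool_pos: [0.4429, 0.1532, 0.0696]
tool_rot: [-179.8, 0.0, 101.9]
force: [-0.8, 0.9, 0.1]
grip_width: 0.0603
```

Call:
{"method": "move_arm", "body": {"steps": [[6,0,0,1.5,0,0,0],[6,0,0,0.8,0,0,0],[6,0,0,0.4,0,0,0],[6,0,0,0,0,0,0],[6,0,0,0,0,0,0]]}}

```text
time_s: 19.73
tool_pos: [0.4461, 0.1531, 0.0467]
tool_rot: [179.9, -0.0, 101.8]
force: [0.6, -0.3, 0.3]
grip_width: 0.0603
```

Call:
{"method": "move_arm", "body": {"steps": [[1.5,0,0,0,0,0,0],[1.5,0,0,0,0,0,0],[1.5,0,0,0,0,0,0],[1.5,0,0,0,0,0,0],[1.5,0,0,0,0,0,0]]}}

```text
time_s: 20.15
tool_pos: [0.4456, 0.1524, 0.0461]
tool_rot: [180.0, -0.0, 101.7]
force: [-0.3, -0.1, -0.5]
grip_width: 0.0345
```

Call:
{"method": "move_arm", "body": {"steps": [[1.5,0,0,0,0,0,0],[1.5,0,0,0,0,0,0],[1.5,0,0,0,0,0,0],[1.5,0,0,0,0,0,0],[1.5,0,0,0,0,0,0]]}}

```text
time_s: 20.57
tool_pos: [0.4452, 0.1522, 0.0458]
tool_rot: [-180.0, -0.0, 101.7]
force: [-2.3, -0.7, 2.9]
grip_width: 0.0237
```

Call:
{"method": "move_arm", "body": {"steps": [[1.5,0,0,-0.3,0,0,0],[1.5,0,0,-1.0,0,0,0],[1.5,0,0,-2.0,0,0,0],[1.5,0,0,-3.5,0,0,0],[1.5,0,0,-4,0,0,0]]}}

```text
time_s: 20.98
tool_pos: [0.4439, 0.1514, 0.1538]
tool_rot: [-179.8, 0.1, 101.7]
force: [1.5, 0.8, -2.2]
grip_width: 0.0235
```

Call:
{"method": "move_arm", "body": {"steps": [[1.5,0,0,-4.0,0,0,0],[1.5,0,0,-3.0,0,0,0],[1.5,0,0,-1.5,0,0,0],[1.5,0,0,0,0,0,0],[1.5,0,0,0,0,0,0]]}}

```text
time_s: 21.4
tool_pos: [0.4457, 0.1523, 0.2394]
tool_rot: [179.9, -0.0, 101.7]
force: [-0.5, -1.1, -1.4]
grip_width: 0.0234
```

```bash
python3 d.py 0.665 -0.0157 0.24 10.1
```

```text
t 21.4 pos [0.4457 0.1523 0.2394] rot [ 1.7989e+02 -3.0000e-02  1.0174e+02] q7 -11.0 F [-0.5 -1.1 -1.4] w 0.0234
shift cm now-axes [-20.91  18.05  -0.04] | turn rad [ 0.002 -0.001  0.029] | shift cm after-turn axes [-20.39  18.65  -0.06]
```

Call:
{"method": "move_arm", "body": {"steps": [[1.5,-1.2,0.6,0,0,0,0.03],[1.5,-2.8,1.5,0,0,0,0],[1.5,-3.2,1.8,0,0,0,0],[1.5,-3.2,1.8,0,0,0,0],[1.5,-3.2,1.8,0,0,0,0]]}}

```text
time_s: 21.82
tool_pos: [0.5433, 0.0289, 0.2365]
tool_rot: [-179.8, 0.1, 99.9]
force: [0.8, 0.7, -1.4]
grip_width: 0.0238
```

Call:
{"method": "move_arm", "body": {"steps": [[1.5,-3.2,1.8,0,0,0,0],[1.5,-3.2,1.8,0,0,0,0],[1.5,-3.2,1.8,0,0,0,0],[1.5,-3.2,1.8,0,0,0,0],[1.5,-3.0,1.8,0,0,0,0]]}}

```text
time_s: 22.23
tool_pos: [0.6592, -0.1117, 0.2358]
tool_rot: [-179.7, 0.0, 99.9]
force: [0.4, 0.9, -1.5]
grip_width: 0.0237
```

Call:
{"method": "move_arm", "body": {"steps": [[1.5,-2.0,1.2,0,0,0,0],[1.5,-1.0,0.9,0,0,0,0],[1.5,0,0,0,0,0,0],[1.5,0,0,0,0,0,0],[1.5,0,0,0,0,0,0]]}}

```text
time_s: 22.65
tool_pos: [0.6843, -0.1338, 0.2369]
tool_rot: [-179.8, -0.1, 100.0]
force: [-0.5, 0.4, -1.9]
grip_width: 0.0237
```

```bash
python3 d.py 0.665 -0.0157 0.24 10.1;  python3 - <<'E'
from h import *
img,K,C=cam("wrist"); cv2.imwrite(f"pics/w10.png",img[:,:,::-1]);np.savez("w10.npz",img=img,K=K,C=C)
u=proj([[.665,-.0157,.09]],K,C)[0];print(u.round());x,y=(u.astype(int)-75);y=max(y,0)
print(x,y)
cv2.imwrite("pics/c10.png",cv2.resize(img[y:y+150,x:x+150,::-1],None,fx=4,fy=4,interpolation=cv2.INTER_CUBIC))
E
```

```text
t 22.65 pos [ 0.6843 -0.1338  0.2369] rot [-1.7982e+02 -6.0000e-02  1.0001e+02] q7 26.5 F [-0.5  0.4 -1.9] w 0.0237
shift cm now-axes [11.97  0.15 -0.3 ] | turn rad [-0.003 -0.001 -0.002] | shift cm after-turn axes [11.97  0.17 -0.31]
[277.  60.]
202 0
```

View pics/w10.png

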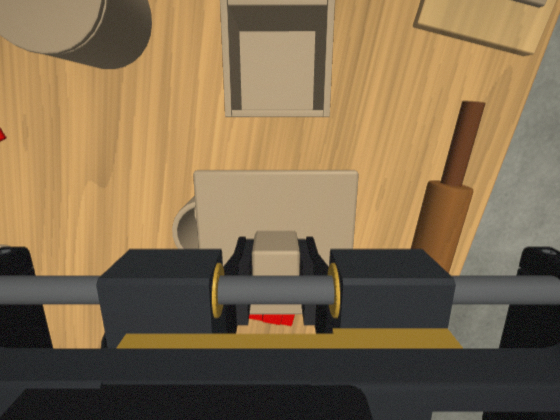

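View pics/c10.png

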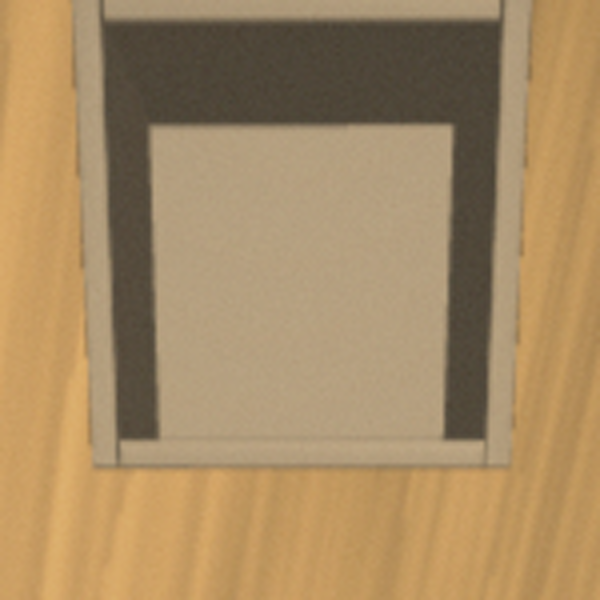

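```bash
python3 - <<'E'
from h import *
d=np.load("w10.npz");K,C=d["K"],d["C"]
f=lambda l:(np.array(l,float)+.5)/4-.5+[202,0]
w=cast(f([(118,440),(485,440),(500,20),(104,22)]),K,C,.09);e=np.roll(w,-1,0)-w
print(w.mean(0).round(4),np.hypot(*e.T).round(4),(np.degrees(np.arctan2(e[:,1],e[:,0]))%90).round(1))
w=cast(f([(93,466),(511,466)]),K,C,.09);print(w.round(4))
a=np.radians(10.1);print("c from outer edge",w.mean(0)+.046*np.array([-np.sin(a),np.cos(a)]))
M=np.array(viewer.read_camera("wrist")["mount"])
print("lid front edge in tool",cast([(195,171),(356,171)],K,M,.031).round(4))
E
python3 d.py 0.665 -0.0157 0.24 10.1
```

```text
[ 0.6648 -0.0157] [0.0801 0.0804 0.0792 0.0801] [10.1 10.4 10.3  9.8]
[[ 0.6277 -0.0686]
 [ 0.718  -0.0526]]
c from outer edge [ 0.66479833 -0.0153149 ]
lid front edge in tool [[ 0.0465 -0.0435]
 [ 0.0466  0.0445]]
t 22.75 pos [ 0.6847 -0.133   0.2382] rot [-1.7994e+02 -6.0000e-02  1.0009e+02] q7 26.5 F [-0.3 -0.  -1.2] w 0.024
shift cm now-axes [11.89  0.11 -0.17] | turn rad [-0.001 -0.001 -0.   ] | shift cm after-turn axes [11.89  0.12 -0.18]
```

Jar confirmed at (0.6648, -0.0157), 10.1 degrees, with the lid centred in the grip.

Call:
{"method": "move_arm", "body": {"steps": [[1.5,1.2,0,0,0,0,0],[1.5,2.8,0,0,0,0,0],[1.5,3.2,0.05,0,0,0,0],[1.5,2.8,0.05,0,0,0,0],[1.5,1.9,0,0,0,0,0]]}}

```text
time_s: 23.17
tool_pos: [0.6646, -0.0106, 0.2392]
tool_rot: [180.0, -0.2, 100.3]
force: [0.6, 1.1, -1.6]
grip_width: 0.0238
```

Call:
{"method": "move_arm", "body": {"steps": [[1.5,0,0,0,0,0,0],[1.5,0,0,0,0,0,0],[1.5,0,0,0,0,0,0]]}}

```text
time_s: 23.42
tool_pos: [0.6653, -0.0168, 0.2393]
tool_rot: [180.0, 0.0, 100.1]
force: [-0.1, 0.0, -1.7]
grip_width: 0.0239
```

```bash
python3 d.py 0.6648 -0.0157 0.1278 10.1
```

```text
t 23.42 pos [ 0.6653 -0.0168  0.2393] rot [1.7997e+02 3.0000e-02 1.0005e+02] q7 15.5 F [-0.1  0.  -1.7] w 0.0239
shift cm now-axes [ 0.12 -0.04 11.15] | turn rad [ 0.001  0.001 -0.001] | shift cm after-turn axes [ 0.11 -0.03 11.15]
```

Call:
{"method": "move_arm", "body": {"steps": [[1.5,0.1,0,1.5,0,0,0],[1.5,0,0,2.5,0,0,0],[1.5,0,0,2.5,0,0,0],[1.5,0,0,1.5,0,0,0],[1.5,0,0,0.8,0,0,0]]}}

```text
time_s: 23.83
tool_pos: [0.6638, -0.0176, 0.1481]
tool_rot: [-179.8, 0.0, 99.9]
force: [0.1, 0.8, -1.9]
grip_width: 0.0237
```

Call:
{"method": "move_arm", "body": {"steps": [[1.5,0,0,0.5,0,0,0],[1.5,0,0,0.4,0,0,0],[1.5,0,0,0.3,0,0,0],[1.5,0,0,0.3,0,0,0],[1.5,0,0,0.2,0,0,0]]}}

```text
time_s: 24.25
tool_pos: [0.6659, -0.0159, 0.1344]
tool_rot: [179.9, 0.0, 100.0]
force: [-0.3, 0.3, -2.1]
grip_width: 0.024
```

Call:
{"method": "move_arm", "body": {"steps": [[1.5,0,0,0.1,0,0,0],[1.5,0,0,0.1,0,0,0],[1.5,0,0,0.1,0,0,0],[1.5,0,0,0,0,0,0],[1.5,0,0,0,0,0,0]]}}

```text
time_s: 24.67
tool_pos: [0.6655, -0.0158, 0.1309]
tool_rot: [180.0, -0.0, 100.0]
force: [-0.8, 1.7, -1.5]
grip_width: 0.0238
```

Call:
{"method": "move_arm", "body": {"steps": [[1.5,0,-0.05,0.1,0,0,0],[1.5,0,0,0.1,0,0,0],[1.5,0,0,0.05,0,0,0],[1.5,0,0,0,0,0,0],[1.5,0,0,0,0,0,0]]}}

```text
time_s: 25.08
tool_pos: [0.6649, -0.0159, 0.1282]
tool_rot: [-180.0, -0.0, 100.0]
force: [1.0, 1.1, -0.9]
grip_width: 0.024
```

Call:
{"method": "move_arm", "body": {"steps": [[1.5,0,0,0.05,0,0,0],[1.5,0,0,0,0,0,0],[1.5,0,0,0,0,0,0]]}}

```text
time_s: 25.33
tool_pos: [0.665, -0.0159, 0.1279]
tool_rot: [180.0, 0.0, 100.0]
force: [-0.2, 0.2, -1.0]
grip_width: 0.0235
```

Call:
{"method": "move_arm", "body": {"steps": [[1.5,0,0,0.05,0,0,0],[1.5,0,0,0.03,0,0,0],[1.5,0,0,0,0,0,0],[1.5,0,0,0,0,0,0]]}}

```text
time_s: 25.67
tool_pos: [0.665, -0.0159, 0.1279]
tool_rot: [180.0, -0.0, 100.0]
force: [-1.8, -0.7, 5.6]
grip_width: 0.0237
```

Seated. I release and rise.

Call:
{"method": "move_arm", "body": {"steps": [[3.5,0,0,0,0,0,0],[5,0,0,0,0,0,0],[5,0,0,0,0,0,0],[5,0,0,0,0,0,0],[5,0,0,0,0,0,0]]}}

```text
time_s: 26.08
tool_pos: [0.6649, -0.0159, 0.1267]
tool_rot: [-180.0, 0.0, 100.0]
force: [0.1, 0.1, 0.0]
grip_width: 0.0468
```

Call:
{"method": "move_arm", "body": {"steps": [[5,0,0,-0.5,0,0,0],[6,0,0,-1.5,0,0,0],[6,0,0,-3,0,0,0],[6,0,0,-4,0,0,0],[6,0,0,-3,0,0,0]]}}

```text
time_s: 26.5
tool_pos: [0.6652, -0.0161, 0.2498]
tool_rot: [179.9, 0.0, 100.0]
force: [0.8, -0.1, 1.5]
grip_width: 0.0595
```

```bash
python3 d.py 0.3605 -0.3105 0.245 -41; python3 - <<'E'
from h import *
for n in ("wrist",):
    img,K,C=cam(n); cv2.imwrite(f"pics/w11.png",img[:,:,::-1])
E
```

```text
t 26.5 pos [ 0.6652 -0.0161  0.2498] rot [1.7991e+02 2.0000e-02 1.0002e+02] q7 15.3 F [ 0.8 -0.1  1.5] w 0.0595
shift cm now-axes [-23.69 -35.13   0.43] | turn rad [ 0.002 -0.     0.89 ] | shift cm after-turn axes [-42.21  -3.68   0.48]
```

View pics/w11.png

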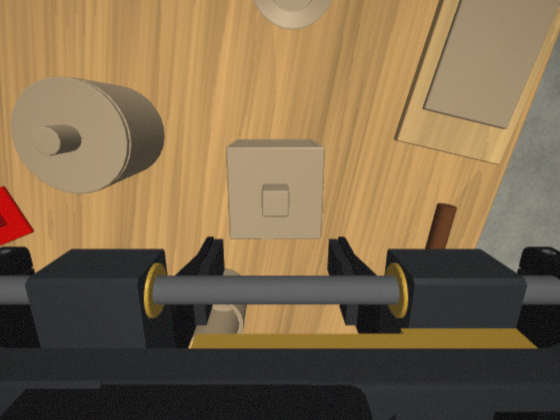

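The large square lid sits flush and aligned on its jar at (275,190). The last one is the small round lid.

Call:
{"method": "move_arm", "body": {"steps": [[6,0,0,0,0,0,0.11],[6,0,0,0,0,0,0.11],[6,0,0,0,0,0,0.11],[6,0,0,0,0,0,0.11],[6,0,0,0,0,0,0.11]]}}

```text
time_s: 26.97
tool_pos: [0.665, -0.0159, 0.2471]
tool_rot: [180.0, -0.0, 68.2]
force: [-0.2, -0.4, -0.4]
grip_width: 0.0601
```

Call:
{"method": "move_arm", "body": {"steps": [[6,0,0,0,0,0,0.11],[6,0,0,0,0,0,0.11],[6,0,0,0,0,0,0.12],[6,-1.5,-0.1,0,0,0,0],[6,-3.0,-0.3,0,0,0,0]]}}

```text
time_s: 27.38
tool_pos: [0.6338, -0.0435, 0.2462]
tool_rot: [180.0, -0.1, 49.4]
force: [-0.3, 0.3, 0.9]
grip_width: 0.0601
```

Call:
{"method": "move_arm", "body": {"steps": [[6,-3.8,-0.3,0,0,0,0],[6,-3.8,-0.3,0,0,0,0],[6,-3.8,-0.3,0,0,0,0],[6,-3.8,-0.3,0,0,0,0],[6,-3.8,-0.3,0,0,0,0]]}}

```text
time_s: 27.8
tool_pos: [0.495, -0.182, 0.2471]
tool_rot: [180.0, -0.0, 49.0]
force: [-0.3, 0.2, 1.0]
grip_width: 0.0601
```

Call:
{"method": "move_arm", "body": {"steps": [[6,-3.8,-0.3,0,0,0,0],[6,-3.8,-0.4,0,0,0,0],[6,-3.8,-0.4,0,0,0,0],[6,-3.2,-0.3,0,0,0,0],[6,-2.0,-0.2,0,0,0,0]]}}

```text
time_s: 28.22
tool_pos: [0.3724, -0.2987, 0.2472]
tool_rot: [180.0, -0.1, 48.8]
force: [1.1, -0.5, -0.1]
grip_width: 0.0599
```

Call:
{"method": "move_arm", "body": {"steps": [[6,-1.5,-0.1,0,0,0,0],[6,-0.6,0,0,0,0,0],[6,0,0,0,0,0,0],[6,0,0,0,0,0,0],[6,0,0,0,0,0,0]]}}

```text
time_s: 28.63
tool_pos: [0.3621, -0.3099, 0.2469]
tool_rot: [180.0, -0.0, 49.2]
force: [0.3, 0.3, 0.0]
grip_width: 0.0597
```

```bash
python3 d.py 0.3605 -0.3105 0.045 -41; python3 - <<'E'
from h import *
img,K,C=cam("wrist"); cv2.imwrite(f"pics/w12.png",img[:,:,::-1])
m=mask(img,100)
cs,_=cv2.findContours(m,cv2.RETR_LIST,cv2.CHAIN_APPROX_NONE)
for c in cs:
    if cv2.contourArea(c)>600:
        w=cast(c[:,0,:],K,C,.014).astype(np.float32)*1000
        (x,y),s,a=cv2.minAreaRect(w); print(np.round(cv2.minAreaRect(c)[0]),round(x,1),round(y,1),np.round(s,1),round(a,1))
E
```

```text
t 28.63 pos [ 0.3621 -0.3099  0.2469] rot [ 1.800e+02 -1.000e-02  4.915e+01] q7 -7.3 F [0.3 0.3 0. ] w 0.0597
shift cm now-axes [-0.16 -0.08 20.19] | turn rad [ 0.    -0.     0.003] | shift cm after-turn axes [-0.15 -0.08 20.19]
[277. 297.] 257.5 -437.3 [ 88. 346.] 47.8
[475. 287.] 467.2 -599.2 [128.4 236.3] 52.1
[280. 334.] 213.8 -493.6 [282.9 861.6] 48.4
[275. 180.] 360.7 -311.3 [69.1 70.4] 49.2
```

View pics/w12.png

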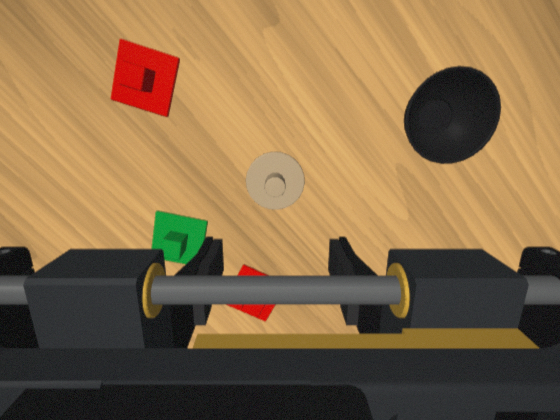

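Call:
{"method": "move_arm", "body": {"steps": [[6,-0.2,-0.05,2.5,0,0,0],[6,0,0,4.0,0,0,0],[6,0,0,4.0,0,0,0],[6,0,0,4.0,0,0,0],[6,0,0,2.7,0,0,0]]}}

```text
time_s: 29.1
tool_pos: [0.3587, -0.3102, 0.0717]
tool_rot: [-179.8, 0.1, 49.1]
force: [-0.3, 0.0, -0.0]
grip_width: 0.0602
```

Call:
{"method": "move_arm", "body": {"steps": [[6,0,0,1.6,0,0,0],[6,0,0,0.9,0,0,0],[6,0,0,0.4,0,0,0],[6,0,0,0,0,0,0],[6,0,0,0,0,0,0]]}}

```text
time_s: 29.52
tool_pos: [0.3604, -0.3125, 0.0468]
tool_rot: [179.9, -0.0, 49.1]
force: [-0.3, -1.1, 0.1]
grip_width: 0.0601
```

Call:
{"method": "move_arm", "body": {"steps": [[1.5,0,0,0,0,0,0],[1.5,0,0,0,0,0,0],[1.5,0,0,0,0,0,0],[1.5,0,0,0,0,0,0],[1.5,0,0,0,0,0,0]]}}

```text
time_s: 29.93
tool_pos: [0.3597, -0.3122, 0.0463]
tool_rot: [180.0, -0.0, 49.0]
force: [-0.0, 1.1, -0.2]
grip_width: 0.0346
```

Call:
{"method": "move_arm", "body": {"steps": [[1.5,0,0,0,0,0,0],[1.5,0,0,0,0,0,0],[1.5,0,0,0,0,0,0],[1.5,0,0,0,0,0,0],[1.5,0,0,0,0,0,0]]}}

```text
time_s: 30.35
tool_pos: [0.3595, -0.3121, 0.0461]
tool_rot: [180.0, -0.0, 49.0]
force: [-1.0, 0.9, 2.0]
grip_width: 0.0234
```

Call:
{"method": "move_arm", "body": {"steps": [[1.5,0,0,-0.3,0,0,0],[1.5,0,0,-1.0,0,0,0],[1.5,0,0,-2.0,0,0,0],[1.5,0,0,-3.5,0,0,0],[1.5,0,0,-4,0,0,0]]}}

```text
time_s: 30.77
tool_pos: [0.3576, -0.3117, 0.1542]
tool_rot: [-179.8, 0.1, 49.0]
force: [1.4, 0.2, -0.2]
grip_width: 0.0233
```

Call:
{"method": "move_arm", "body": {"steps": [[1.5,0,0,-4.0,0,0,0],[1.5,0,0,-3.0,0,0,0],[1.5,0,0,-1.5,0,0,0],[1.5,0,0,0,0,0,0],[1.5,0,0,0,0,0,0]]}}

```text
time_s: 31.18
tool_pos: [0.3595, -0.3125, 0.2397]
tool_rot: [179.9, -0.1, 49.0]
force: [0.4, 0.1, -1.7]
grip_width: 0.0233
```

```bash
python3 d.py 0.62 -0.1862 0.24 k;  python3 - <<'E'
from h import *
img,K,C=cam("wrist"); cv2.imwrite(f"pics/w13.png",img[:,:,::-1])
E
```

```text
t 31.18 pos [ 0.3595 -0.3125  0.2397] rot [ 1.799e+02 -8.000e-02  4.902e+01] q7 -7.3 F [ 0.4  0.1 -1.7] w 0.0233
shift cm now-axes [26.62 11.38  0.03] | turn rad [ 0.002 -0.001 -0.   ] | shift cm after-turn axes [26.62 11.38 -0.03]
```

View pics/w13.png

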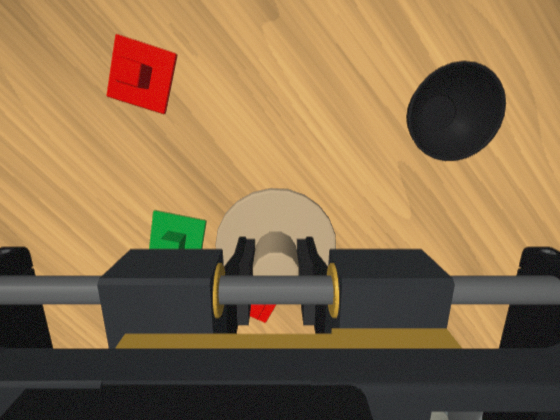

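Lid held level. I'll stop 12 cm short of the small round jar and check it.

Call:
{"method": "move_arm", "body": {"steps": [[1.5,1.0,0.8,0,0,0,0],[1.5,2.2,1.8,0,0,0,0],[1.5,2.8,2.2,0,0,0,0],[1.5,2.8,2.2,0,0,0,0],[1.5,2.8,2.2,0,0,0,0]]}}

```text
time_s: 31.65
tool_pos: [0.5054, -0.2841, 0.2368]
tool_rot: [-179.8, 0.1, 49.0]
force: [0.3, 0.0, 0.1]
grip_width: 0.0232
```

Call:
{"method": "move_arm", "body": {"steps": [[1.5,2.0,1.5,0,0,0,0],[1.5,1.0,0.7,0,0,0,0],[1.5,0,0,0,0,0,0],[1.5,0,0,0,0,0,0],[1.5,0,0,0,0,0,0]]}}

```text
time_s: 32.07
tool_pos: [0.5388, -0.2781, 0.2384]
tool_rot: [-179.9, 0.1, 48.9]
force: [-0.9, -0.4, -0.0]
grip_width: 0.0231
```

```bash
python3 - <<'E'
from h import *
img,K,C=cam("wrist"); cv2.imwrite(f"pics/w14.png",img[:,:,::-1]);np.savez("w14.npz",img=img,K=K,C=C)
u=proj([[.62,-.1862,.075]],K,C)[0];print(u.round());x,y=(u.astype(int)-60);y=max(y,0)
print(x,y)
cv2.imwrite("pics/c14.png",cv2.resize(img[y:y+120,x:x+120,::-1],None,fx=5,fy=5,interpolation=cv2.INTER_CUBIC))
E
python3 d.py 0.62 -0.1862 0.24 k
```

```text
[276.  59.]
216 0
t 32.12 pos [ 0.539  -0.2781  0.2389] rot [-1.7995e+02  1.0000e-02  4.8860e+01] q7 -6.0 F [ 0.2 -0.1 -0.6] w 0.0233
shift cm now-axes [12.25  0.06 -0.11] | turn rad [-0.001  0.    -0.   ] | shift cm after-turn axes [12.25  0.06 -0.11]
```

View pics/w14.png

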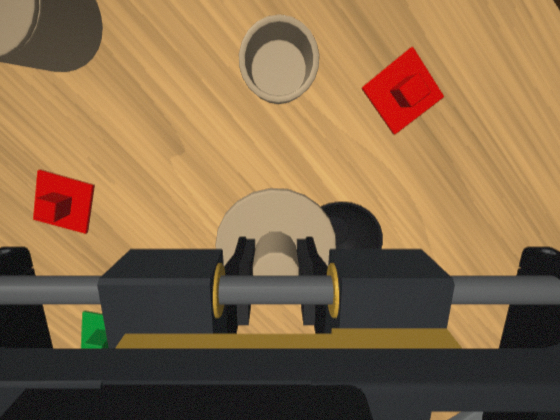

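View pics/c14.png

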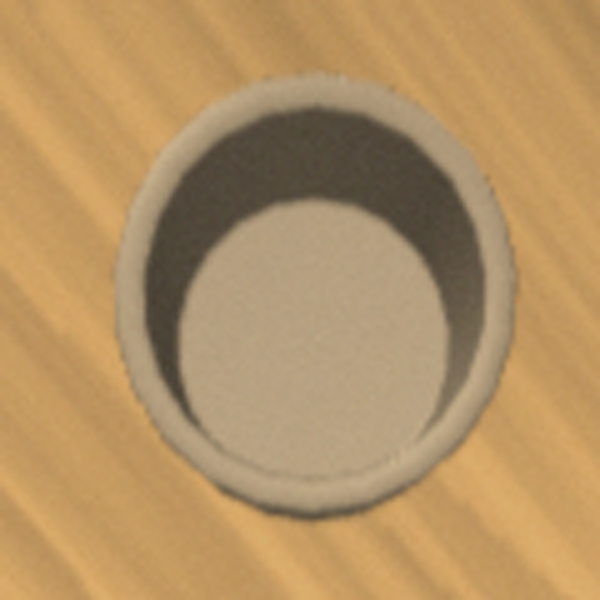

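```bash
python3 - <<'E'
from h import *
d=np.load("w14.npz");K,C=d["K"],d["C"]
f=lambda l:(np.array(l,float)+.5)/5-.5+[216,0]
w=cast(f([(315,73),(316,510),(116,285),(515,285)]),K,C,.075)
print(w.round(4),w[:2].mean(0),w[2:].mean(0),np.hypot(*(w[0]-w[1])),np.hypot(*(w[2]-w[3])))
c=np.r_[w[:2].mean(0),0];print((w-[.62,-.186]).round(4),np.hypot(*(w-[.62,-.1862]).T).round(4))
M=np.array(viewer.read_camera("wrist")["mount"])
print("lid front in tool",cast([(275,189),(217,240),(335,240)],K,M,.031).round(4))
E
python3 d.py 0.62 -0.1862 0.24 k
```

```text
[[ 0.6445 -0.1612]
 [ 0.5983 -0.2148]
 [ 0.5964 -0.1631]
 [ 0.6495 -0.2094]] [ 0.62141836 -0.1879837 ] [ 0.62294521 -0.18621089] 0.07081246175827599 0.07040338980359159
[[ 0.0245  0.0248]
 [-0.0217 -0.0288]
 [-0.0236  0.0229]
 [ 0.0295 -0.0234]] [0.0351 0.0359 0.033  0.0375]
lid front in tool [[ 0.0368  0.0001]
 [ 0.0063 -0.0337]
 [ 0.0063  0.0351]]
t 32.17 pos [ 0.5393 -0.2779  0.2392] rot [-1.7998e+02 -3.0000e-02  4.8870e+01] q7 -6.0 F [ 0.1 -0.6 -0.5] w 0.0232
shift cm now-axes [12.21  0.05 -0.07] | turn rad [-0.    -0.001  0.   ] | shift cm after-turn axes [12.21  0.05 -0.08]
```

Call:
{"method": "move_arm", "body": {"steps": [[1.5,1.2,0,0,0,0,0],[1.5,2.8,0.1,0,0,0,0],[1.5,3.2,0.1,0,0,0,0],[1.5,2.9,0,0,0,0,0],[1.5,1.9,0,0,0,0,0]]}}

```text
time_s: 32.58
tool_pos: [0.6236, -0.1831, 0.2391]
tool_rot: [-180.0, -0.2, 49.2]
force: [0.4, 0.5, -1.0]
grip_width: 0.0233
```

Call:
{"method": "move_arm", "body": {"steps": [[1.5,0,0,0,0,0,0],[1.5,0,0,0,0,0,0],[1.5,0,0,0,0,0,0]]}}

```text
time_s: 32.83
tool_pos: [0.6205, -0.1886, 0.2392]
tool_rot: [180.0, 0.1, 49.0]
force: [-1.0, -0.1, -0.1]
grip_width: 0.0235
```

```bash
python3 d.py 0.6204 -0.1879 0.1131 k
```

```text
t 32.83 pos [ 0.6205 -0.1886  0.2392] rot [1.7999e+02 6.0000e-02 4.8950e+01] q7 -14.8 F [-1.  -0.1 -0.1] w 0.0235
shift cm now-axes [ 0.05 -0.06 12.61] | turn rad [0.    0.001 0.   ] | shift cm after-turn axes [ 0.04 -0.05 12.61]
```

Call:
{"method": "move_arm", "body": {"steps": [[1.5,0.05,0,1.5,0,0,0],[1.5,0,0,3.0,0,0,0],[1.5,0,0,3.0,0,0,0],[1.5,0,0,2.0,0,0,0],[1.5,0,0,0.8,0,0,0]]}}

```text
time_s: 33.25
tool_pos: [0.6187, -0.188, 0.1329]
tool_rot: [-179.8, 0.2, 48.9]
force: [-0.3, 0.8, -1.0]
grip_width: 0.023
```

Call:
{"method": "move_arm", "body": {"steps": [[1.5,0,0,0.5,0,0,0],[1.5,0,0,0.4,0,0,0],[1.5,0,0,0.3,0,0,0],[1.5,0,0,0.3,0,0,0],[1.5,0,0,0.2,0,0,0]]}}

```text
time_s: 33.67
tool_pos: [0.6222, -0.1873, 0.1198]
tool_rot: [179.9, -0.1, 49.0]
force: [-0.4, 0.9, -1.1]
grip_width: 0.0234
```

Call:
{"method": "move_arm", "body": {"steps": [[1.5,0,0,0.1,0,0,0],[1.5,0,0,0.1,0,0,0],[1.5,0,0,0.1,0,0,0],[1.5,0,0,0,0,0,0],[1.5,0,0,0,0,0,0]]}}

```text
time_s: 34.08
tool_pos: [0.6217, -0.1869, 0.116]
tool_rot: [180.0, -0.0, 49.0]
force: [-0.0, -0.6, -0.2]
grip_width: 0.0233
```

Call:
{"method": "move_arm", "body": {"steps": [[1.5,-0.15,0,0.05,0,0,0],[1.5,0,0,0.1,0,0,0],[1.5,0,0,0.05,0,0,0],[1.5,0,0,0.05,0,0,0],[1.5,0,0,0,0,0,0]]}}

```text
time_s: 34.5
tool_pos: [0.6206, -0.188, 0.1133]
tool_rot: [-180.0, 0.0, 49.0]
force: [0.6, -0.3, -2.1]
grip_width: 0.0233
```

Call:
{"method": "move_arm", "body": {"steps": [[1.5,0,0,0.05,0,0,0],[1.5,0,0,0,0,0,0],[1.5,0,0,0,0,0,0]]}}

```text
time_s: 34.75
tool_pos: [0.6208, -0.1881, 0.1131]
tool_rot: [180.0, -0.0, 49.0]
force: [-1.4, 0.7, 1.2]
grip_width: 0.023
```

Call:
{"method": "move_arm", "body": {"steps": [[1.5,0,0,0.03,0,0,0],[1.5,0,0,0,0,0,0],[1.5,0,0,0,0,0,0]]}}

```text
time_s: 35.0
tool_pos: [0.6208, -0.1881, 0.1131]
tool_rot: [180.0, -0.0, 49.0]
force: [-1.5, 1.6, 3.4]
grip_width: 0.0233
```

Call:
{"method": "move_arm", "body": {"steps": [[3.5,0,0,0,0,0,0],[5,0,0,0,0,0,0],[5,0,0,0,0,0,0],[5,0,0,0,0,0,0],[5,0,0,0,0,0,0]]}}

```text
time_s: 35.42
tool_pos: [0.6207, -0.188, 0.1124]
tool_rot: [-180.0, 0.0, 49.0]
force: [0.3, 0.6, 0.3]
grip_width: 0.0467
```

Call:
{"method": "move_arm", "body": {"steps": [[5,0,0,-0.5,0,0,0],[6,0,0,-1.5,0,0,0],[6,0,0,-3,0,0,0],[6,0,0,-4,0,0,0],[6,0,0,-3,0,0,0]]}}

```text
time_s: 35.83
tool_pos: [0.6209, -0.1885, 0.2355]
tool_rot: [179.9, -0.0, 49.0]
force: [0.6, 0.8, -0.4]
grip_width: 0.0591
```

```bash
python3 - <<'E'
from h import *
img,K,C=cam("wrist"); cv2.imwrite(f"pics/w15.png",img[:,:,::-1])
E
```

```text
(no output)
```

View pics/w15.png

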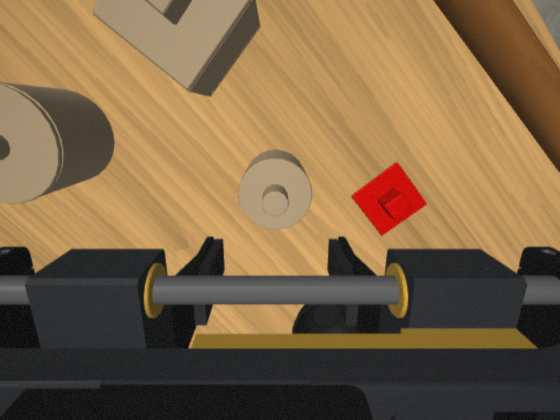

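The small round lid sits on its jar at (275,190). I move aside for a final check from the fixed cameras.

Call:
{"method": "move_arm", "body": {"steps": [[6,-2,0,-1,0,0,0],[6,-3.5,0,-1,0,0,0],[6,-3.5,0,0,0,0,0],[6,-3.5,0,0,0,0,0],[6,-3.5,0,0,0,0,0]]}}

```text
time_s: 36.3
tool_pos: [0.514, -0.3105, 0.2529]
tool_rot: [180.0, -0.0, 49.0]
force: [0.6, -0.3, 1.4]
grip_width: 0.0601
```

Call:
{"method": "move_arm", "body": {"steps": [[6,-3.5,0,0,0,0,0],[6,-2,0,0,0,0,0],[6,0,0,0,0,0,0],[6,0,0,0,0,0,0]]}}

```text
time_s: 36.63
tool_pos: [0.4781, -0.3521, 0.2529]
tool_rot: [180.0, -0.0, 48.8]
force: [0.8, 1.1, -1.0]
grip_width: 0.0599
```

```bash
python3 - <<'E'
from h import *
I=[]
for n in ("top","scene"):
    img,K,C=cam(n); I.append(img[:,:,::-1])
    np.savez(n+"F.npz",img=img,K=K,C=C)
    m=mask(img,100)
    cs,_=cv2.findContours(m,cv2.RETR_LIST,cv2.CHAIN_APPROX_NONE)
    t={"RL":(.473,.007,.101,.095),"RS":(.621,-.187,.081,.075),"SL":(.665,-.0157,.096,.09),"SS":(.3607,.3107,.076,.07)}
    print(n,{k:proj([[v[0],v[1],v[2]+.03]],K,C)[0].round().tolist() for k,v in t.items()})
a,b=I
cv2.imwrite("pics/f1.png",cv2.resize(a[110:290,130:430],(800,480),interpolation=cv2.INTER_CUBIC))
cv2.imwrite("pics/f2.png",cv2.resize(b[100:330,130:450],(800,575),interpolation=cv2.INTER_CUBIC))
E
```

```text
top {'RL': [284.0, 208.0], 'RS': [362.0, 149.0], 'SL': [292.0, 131.0], 'SS': [159.0, 257.0]}
scene {'RL': [292.0, 191.0], 'RS': [258.0, 289.0], 'SL': [336.0, 259.0], 'SS': [357.0, 116.0]}
```

View pics/f1.png

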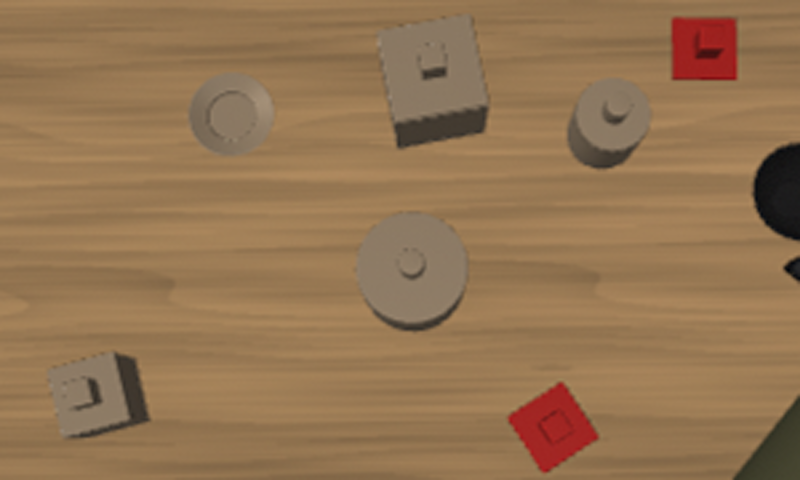

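View pics/f2.png

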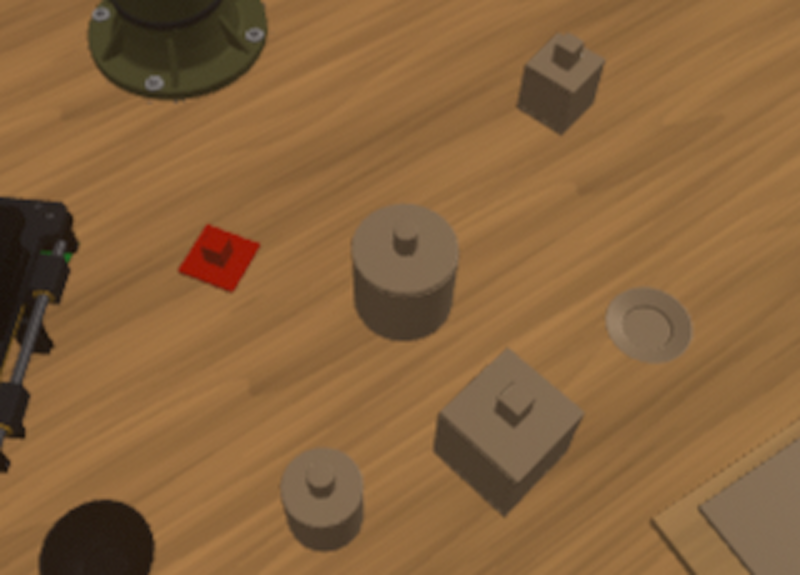

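Both views show all four lids seated flat, flush and in line on their own jars. The saucer is untouched at (232,115) in the top crop. The arm touches nothing, so I hand in.

```bash
python3 -c "
from cell import job
print(job.sign_off())"
```

```text
the job is handed in; nothing more can be done
None
```

All four lids are on their own jars, and I handed the job in at about 37 s of the 106 s allowed. Each lid was lowered in sub-millimetre steps until light contact (about 3–7 N) at its expected seated height, then released.

- **Final checks:** The top and scene pictures, taken with the arm moved clear, show every lid flat and centred. The square lids are in line with their jars. The measured tool-to-jar angles at placing agreed to within about 0.3°.
- **Things left alone:** The jars, the saucer, the bowl and the red and green pieces look undisturbed. I checked this by eye only and did not re-measure them.
- **Disagreement:** For the small round jar, the wrist and top views differed by about 2–3 mm. I aimed between them, well within the 8 mm slack. No check failed.

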